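# Change the batch in an LED burn-in jig and bring the current up to the mark

### The job

Change the batch in the burn-in jig: throw its lever from the closed into the open notch, lay the burnt-in LED modules out of the nests flat in the grey tray, put each new module from the bench fully home in a nest of its own with its lug in the slot, and throw the lever back into the closed notch. Only then nudge the stiff slide of the current regulator up in small taps until its pointer stands at the clip's mark, never running past it or the modules burn out. Leave everything else on the bench where it is.

Things in the scene. Friction and masses are not known exactly. Their poses are not given: they have to be found in the camera images.
- jig: burn-in jig, fixed: aluminium plate 142 (x, from -65 to 77) x 450 (y, from -216 to 234) mm, top 20 mm above the bench, carrying a row of four keyed nests along its y, a lever at its -y end and a grey contact bar along the far (+x) side of the nests. Origin: centre of the underside, on the bench; +x points away from the robot side, +y along the row.
- nest0 (a point): nest 0 of four (88 mm apart, nest0 at the +y end): eight-sided black pocket about 63 mm across at the floor, walls 9 mm high and flared, with a slot towards the jig's +x for the lug; 1.5 mm play all round. The point is the centre of its floor, 20 mm above the bench. A module is home when its underside lies on the floor, its +x along the jig's +x.
- nest1 (a point): nest 1 of four (88 mm apart, nest0 at the +y end): eight-sided black pocket about 63 mm across at the floor, walls 9 mm high and flared, with a slot towards the jig's +x for the lug; 1.5 mm play all round. The point is the centre of its floor, 20 mm above the bench. A module is home when its underside lies on the floor, its +x along the jig's +x.
- nest2 (a point): nest 2 of four (88 mm apart, nest0 at the +y end): eight-sided black pocket about 63 mm across at the floor, walls 9 mm high and flared, with a slot towards the jig's +x for the lug; 1.5 mm play all round. The point is the centre of its floor, 20 mm above the bench. A module is home when its underside lies on the floor, its +x along the jig's +x.
- nest3 (a point): nest 3 of four (88 mm apart, nest0 at the +y end): eight-sided black pocket about 63 mm across at the floor, walls 9 mm high and flared, with a slot towards the jig's +x for the lug; 1.5 mm play all round. The point is the centre of its floor, 20 mm above the bench. A module is home when its underside lies on the floor, its +x along the jig's +x.
- contact_lever (a joint): contact lever of the jig, rad: 0 in the closed notch, as it starts (leaning 0.5 rad from vertical towards the jig's -x, contact bar over the lugs), 1 in the open notch (leaning 0.5 rad to +x, bar drawn back 16 mm, its edge 48 mm in +x from the nest centres). The notches are at its end stops; past the middle an over-centre spring takes it on by itself. About 5 N at the knob throws it.
- lever_knob (a point): centre of the black ball knob (28 mm across) on the lever, 100 mm from the pivot; the stem is an 11 mm round bar
- lever_pivot (a point): pivot of the lever, 45 mm above the bench; the lever swings about the jig's y axis. A notched quadrant plate stands 20 mm beside the stem on the -y side; its arc reaches 63 mm from the pivot.
- regulator: slide current regulator, fixed: grey steel box 320 (x) x 128 (y) x 55 mm high. Origin: centre of the underside; the slide raises the current towards its +x.
- current_slide (a joint): slide carriage on top of the regulator, m: 0 to 0.150, growing towards the regulator's +x (current up). Stiff: about 7 N of friction, it stays where it is left. It is a smooth black block 90 (x) x 88 (y) mm, from 2 to 30 mm above the box top, too wide to grasp: it is pushed on its end faces.
- slide_back (a point): centre of the carriage's -x end face, 16 mm above the box top (71 mm above the bench); push here towards the regulator's +x
- slide_pointer (a point): tip of the carriage's pointer: 2.5 mm wide steel needle on its +y side over the scale, level with the middle of the carriage
- mark_clip: the mark: dark steel clip on the scale edge of the regulator with a 2.5 mm wide black line pointing at the needle. Origin: on the line's middle, at the box's top, x axis parallel to the regulator's x. The pointer is at the mark when its x in this frame is 0, and short of it when negative.
- module0: new LED module: aluminium disc 60 mm across and 8 mm thick, lying flat, with one terminal lug (14 mm wide, 6 mm thick) standing out of its rim to 42 mm from the centre along the body's +x, and a white box-shaped driver housing on its middle to grip it by (34 mm along x, 26 mm along y, from 8 to 34 mm above the underside). 120 g. Origin: centre of the underside, z up.
- module1: new LED module: aluminium disc 60 mm across and 8 mm thick, lying flat, with one terminal lug (14 mm wide, 6 mm thick) standing out of its rim to 42 mm from the centre along the body's +x, and a white box-shaped driver housing on its middle to grip it by (34 mm along x, 26 mm along y, from 8 to 34 mm above the underside). 120 g. Origin: centre of the underside, z up.
- module2: new LED module: aluminium disc 60 mm across and 8 mm thick, lying flat, with one terminal lug (14 mm wide, 6 mm thick) standing out of its rim to 42 mm from the centre along the body's +x, and a white box-shaped driver housing on its middle to grip it by (34 mm along x, 26 mm along y, from 8 to 34 mm above the underside). 120 g. Origin: centre of the underside, z up.
- done0: burnt-in LED module of the last batch, lying home in a nest of the jig at the start, told from the new ones only by that; made just like the new ones (see module0)
- done1: burnt-in LED module of the last batch, lying home in a nest of the jig at the start, told from the new ones only by that; made just like the new ones (see module0)
- done2: burnt-in LED module of the last batch, lying home in a nest of the jig at the start, told from the new ones only by that; made just like the new ones (see module0)
- tray: grey out-tray, fixed: open box 272 (x) x 118 (y) mm outside, walls 4 mm thick and 18 mm high, floor 4 mm above the bench. Origin: centre of the underside. Three modules fit flat side by side along its x.
- blank: bystander, leave alone: bare round spreader disc 72 mm across, 6 mm thick, no lug and no housing, not part of the batch; lies among the modules
- spool: bystander, leave alone: solder-wire spool standing upright, 64 mm across, 40 mm high
- flux: bystander, leave alone: amber flux bottle 40 mm across, 85 mm high
- brush: bystander, leave alone: brush 160 mm long, lying; its x runs along it
Things that resemble listed ones, but are neither listed nor needed, are in the scene too. Leave any yellow look-alike of the module1 alone. Leave any black look-alike of the module2 alone.

How it is judged:
On the way, in this order (a step that is already met when the one before it is completed fails the run):
1. the lever is thrown into the open notch (value of joint contact_lever between 0.88 and 1.12 rad), for 0.2 s.
2. the burnt-in modules lie in the tray and every new module is home in a nest, the lever still open ((horizontal distance between module0 and nest0 below 0.004 m or horizontal distance between module0 and nest1 below 0.004 m or horizontal distance between module0 and nest2 below 0.004 m or horizontal distance between module0 and nest3 below 0.004 m) and z of module0 in the frame of jig between 0.017 and 0.0225 m and angle between the x axis of each of module0, module1, module2 and the x axis of jig, either way round below 0.08 rad and angle between each of module0, module1, module2's own z axis and vertical below 0.05 rad and (horizontal distance between module1 and nest0 below 0.004 m or horizontal distance between module1 and nest1 below 0.004 m or horizontal distance between module1 and nest2 below 0.004 m or horizontal distance between module1 and nest3 below 0.004 m) and z of module1 in the frame of jig between 0.017 and 0.0225 m and (horizontal distance between module2 and nest0 below 0.004 m or horizontal distance between module2 and nest1 below 0.004 m or horizontal distance between module2 and nest2 below 0.004 m or horizontal distance between module2 and nest3 below 0.004 m) and z of module2 in the frame of jig between 0.017 and 0.0225 m and x of done0 in the frame of tray between -0.125 and 0.125 m and y of done0 in the frame of tray between -0.05 and 0.05 m and z of each of done0, done1, done2 in the frame of tray below 0.012 m and angle between each of done0, done1, done2's own z axis and vertical below 0.1 rad and x of done1 in the frame of tray between -0.125 and 0.125 m and y of done1 in the frame of tray between -0.05 and 0.05 m and x of done2 in the frame of tray between -0.125 and 0.125 m and y of done2 in the frame of tray between -0.05 and 0.05 m and value of joint contact_lever between 0.7 and 1.2 rad), for 0.2 s.
3. the lever is in the closed notch over the new modules, the current still down (pointer 20 mm or more short of the mark) ((horizontal distance between module0 and nest0 below 0.004 m or horizontal distance between module0 and nest1 below 0.004 m or horizontal distance between module0 and nest2 below 0.004 m or horizontal distance between module0 and nest3 below 0.004 m) and z of module0 in the frame of jig between 0.017 and 0.0225 m and angle between the x axis of each of module0, module1, module2 and the x axis of jig, either way round below 0.08 rad and angle between each of module0, module1, module2's own z axis and vertical below 0.05 rad and (horizontal distance between module1 and nest0 below 0.004 m or horizontal distance between module1 and nest1 below 0.004 m or horizontal distance between module1 and nest2 below 0.004 m or horizontal distance between module1 and nest3 below 0.004 m) and z of module1 in the frame of jig between 0.017 and 0.0225 m and (horizontal distance between module2 and nest0 below 0.004 m or horizontal distance between module2 and nest1 below 0.004 m or horizontal distance between module2 and nest2 below 0.004 m or horizontal distance between module2 and nest3 below 0.004 m) and z of module2 in the frame of jig between 0.017 and 0.0225 m and x of done0 in the frame of tray between -0.125 and 0.125 m and y of done0 in the frame of tray between -0.05 and 0.05 m and z of each of done0, done1, done2 in the frame of tray below 0.012 m and angle between each of done0, done1, done2's own z axis and vertical below 0.1 rad and x of done1 in the frame of tray between -0.125 and 0.125 m and y of done1 in the frame of tray between -0.05 and 0.05 m and x of done2 in the frame of tray between -0.125 and 0.125 m and y of done2 in the frame of tray between -0.05 and 0.05 m and value of joint contact_lever between -0.12 and 0.12 rad and x of slide_pointer in the frame of mark_clip below -0.02 m), for 0.2 s.
4. the pointer stands at the mark within 3 mm (x of slide_pointer in the frame of mark_clip between -0.003 and 0.003 m), for 0.3 s.
At the end, for the whole second after the job is handed in: the burnt-in modules lie flat in the tray, none on another; every new module lies on a nest floor (within 4 mm of the nest's centre, 2.5 mm in height, lug along the slot), at rest; the lever is in the closed notch (within 0.12 rad); the pointer stands within 3 mm of the mark; the hand is clear (all of step 4 and (horizontal distance between module0 and nest0 below 0.004 m or horizontal distance between module0 and nest1 below 0.004 m or horizontal distance between module0 and nest2 below 0.004 m or horizontal distance between module0 and nest3 below 0.004 m) and z of module0 in the frame of jig between 0.017 and 0.0225 m and angle between the x axis of each of module0, module1, module2 and the x axis of jig, either way round below 0.08 rad and angle between each of module0, module1, module2's own z axis and vertical below 0.05 rad and (horizontal distance between module1 and nest0 below 0.004 m or horizontal distance between module1 and nest1 below 0.004 m or horizontal distance between module1 and nest2 below 0.004 m or horizontal distance between module1 and nest3 below 0.004 m) and z of module1 in the frame of jig between 0.017 and 0.0225 m and (horizontal distance between module2 and nest0 below 0.004 m or horizontal distance between module2 and nest1 below 0.004 m or horizontal distance between module2 and nest2 below 0.004 m or horizontal distance between module2 and nest3 below 0.004 m) and z of module2 in the frame of jig between 0.017 and 0.0225 m and x of done0 in the frame of tray between -0.125 and 0.125 m and y of done0 in the frame of tray between -0.05 and 0.05 m and z of each of done0, done1, done2 in the frame of tray below 0.012 m and angle between each of done0, done1, done2's own z axis and vertical below 0.1 rad and x of done1 in the frame of tray between -0.125 and 0.125 m and y of done1 in the frame of tray between -0.05 and 0.05 m and x of done2 in the frame of tray between -0.125 and 0.125 m and y of done2 in the frame of tray between -0.05 and 0.05 m and value of joint contact_lever between -0.12 and 0.12 rad and linear speed of each of module0, module1, module2, done0, done1, done2 below 0.02 m/s and velocity of joint current_slide below 0.005 m/s); the robot touches nothing.
It fails at once if the slide's pointer runs more than 3 mm past the mark (x of slide_pointer in the frame of mark_clip above 0.003 m).
It fails at once if the slide is swept or knocked along faster than 0.2 m/s instead of being nudged (velocity of joint current_slide above 0.2 m/s).
It fails at once if a bystander is shoved more than 5 cm (distance of any of blank, spool, flux, brush from where it was at the start of the episode above 0.05 m).
It fails at once if the flux bottle or the spool is knocked over (angle between any of flux, spool's own z axis and vertical above 0.6 rad).
Of module0, module1, module2 only 2 to 3 are there at a start; the rules pass over those that are not, and their reading is None.
Of done0, done1, done2 only 2 to 3 are there at a start; the rules pass over those that are not, and their reading is None.
At some moment in a run one of module0, module1, module2 may be knocked a few centimetres aside while the robot is not near it.
Once in a run the grip may slacken for a moment while it holds something.
It also fails if it takes over 208 s, if anything falls off the work surface, if the arm or the gripper's body presses on something with over 40 N, if the wrist force passes 120 N, or if a joint passes its speed limit or range.

### The arm

A 6-joint arm with a two-finger parallel gripper is mounted at the origin on the work surface. World frame = base frame: x ahead of the robot, y to its left, z up, the work surface at z = 0. Lengths are in m, angles in rad, forces in N, time in s.
With the tool pointing down it reaches from about 0.375 to 0.9 m from the base axis. Payload 3.1 kg.
Tool frame: the origin (TCP) lies on the centre line of the jaws, within the pads' length; the fingertips stand robot.tip_reach ahead of it and the grasp point (between the pads) lies 8 mm behind it (robot.tip_reach is the distance from the TCP to the fingertips, in m); z points along the fingers, y is the line along which they close (so a half turn about z gives the same grasp; the last joint's range is limited). The gripper opens to 87 mm and grips with 3 to 60 N. Pads are 19 mm wide; open, the fingers measure 117 mm over their backs; the gripper's body (75 mm by 190 mm) begins 51 mm behind the grasp point.
Start: joints at [-1.381, 0.527, 1.433, -0, 1.181, -0.178], TCP at [0.225, -0.583, 0.234] pointing down, gripper open.
Joint ranges: [-3.08, 3.08], [-0.75, 2.2], [0.22, 2.44], [-1.43, 4.57], [0, 2.65], [-2.85, 2.85]. Speed limits (rad/s): [2.79, 2.79, 3.14, 3.14, 3.14, 3.14].

### API

Orientations are given as a unit quaternion [x, y, z, w].
In Python, from rig import robot gives the robot as it stands.
- The arm moves only by the tool jog_arm, never from a script. Its argument "motion" is one flat list of numbers, 7 for each row, row after row: the shift along the tool's x, y, z scaled (see below), then the turn, a rotation vector about the tool's x, y, z scaled (see below), then the gripper's target within -1 to 1 (shut at 1, half-way at 0, fully open at -1). In form: [x, y, z, rx, ry, rz, hand, x, y, z, rx, ry, rz, hand, ...]. A call has 1 to 12 rows; each row shifts and turns the commanded pose from where the row before left it, along the tool's axes as they then stand; what a row does not reach is not made up. The controller multiplies each number of a shift by 4 cm and each number of a turn by 4 degrees. A row lasts 1/8 s, in which the tool goes at most 62.5 mm and 10.7 degrees, less where a joint would pass 70% of its speed; a pose out of reach is approached as far as the arm can. A call with a number of a shift or a turn outside -1 to 1 is refused whole. A call with a gripper value outside its range is refused whole. The fingers move at their own pace and stop on an object; "grip_force" is the grip in N (left out, the last holds). Time passes only in rows, so rows that do not move let the fingers close. It gives the time, the measured TCP pose, the force, the opening and the grip force at its end, in the units of the state.
- robot.get_obs(): the state, without advancing time (a new reading comes with each control period).
- robot.camera(name): name is "scene" or "side" or "wrist"; returns the picture (384x512x3 uint8, blue, green, red); there is no depth.
- robot.calibration(name): a dict with "fx", "fy", "cx", "cy" (pixels), "R" (3x3) and "t" (3): a world point X has camera coordinates R X + t; the wrist camera has in their place "T_tool_cam" (4x4, takes a point from camera to tool coordinates, whose origin is the TCP and whose axes are the flange's). Camera axes: x right, y down, z forward; pixel columns grow to the right and rows downward; lengths in m; the calibration is good to about 2 mm. A picture is of the moment at which its call begins: read the wrist's pose just before it. calibration takes no time and is no camera call.
- robot.hand_in(): hands the job in; it is judged then, once.
The state is a dict: "time": time; "q": joint angles; "joint_velocities": joint speeds; "joint_torque": joint torques, N m; "position": TCP position; "tool_rot": TCP orientation; "ft_force": force on the tool from outside, world axes, zero at the start; "moment": the same for the moment, N m; "grip_width": finger opening in m; "grip_force": force on a finger pad.
Only numpy, scipy, OpenCV 4.12 (cv2) and the standard library are available. Lean on these libraries where they do the work, as an engineer would, in place of code of your own. Each camera call takes 0.05 s, during which the arm holds its last target. There are 200 camera calls.

## Working session

There is one attempt and no reset: what is moved stays moved. The work goes in short steps, Python scripts to look and compute and a tool call to move; the robot and the scene stay as the last step left them, time stands still between calls to the robot, and variables do not carry over. Pictures are saved under pics/ and viewed, at most 14 in all, crops included, and the job is handed in when it is done.

Besides the shell and the picture viewer there is one more tool, called after "Request:" as name(argument=value, ...) on one line, values as JSON. jog_arm: Moves the arm, as the interface text tells. Shifts and turns lie within -1 to 1; 1 stands for 4 cm of shift or 4 degrees of turn. Its arguments: {"type":"object","properties":{"motion":{"type":"array","items":{"type":"number"}},"grip_force":{"type":"number"}},"required":["motion"]}

```bash
ls; mkdir -p pics
python3 - <<'E'
from rig import robot
import cv2,numpy as np
o=robot.get_obs(); print(o, robot.tip_reach)
a=robot.camera("scene"); b=robot.camera("side")
cv2.imwrite("pics/scene0.png",a); cv2.imwrite("pics/side0.png",b)
for n in("scene","side","wrist"): print(n,robot.calibration(n))
E
```

```text
pics
{'time': 0.0, 'q': array([-1.38045431e+00,  5.28461897e-01,  1.43387742e+00,  1.17730661e-05,
        1.18139379e+00, -1.78571785e-01]), 'joint_velocities': array([-0.00237767, -0.00029717, -0.00023397,  0.0015695 , -0.00096323,
       -0.00113265]), 'joint_torque': array([-1.10894827e-03, -4.40048039e+01, -1.76588917e+01,  6.31923764e-02,
        5.83952630e-02, -1.65041406e-04]), 'position': array([ 0.22523157, -0.58226026,  0.23258214]), 'tool_rot': array([ 9.83035854e-01,  1.83410369e-01, -8.55007375e-07, -1.07023832e-03]), 'ft_force': array([ 0.12319769, -0.20185869,  0.2407211 ]), 'moment': array([ 0.05349297, -0.01101297, -0.03514934]), 'grip_force': 0.0, 'grip_width': 0.08676549520281343} 0.011
scene {'fx': 404.75171621942656, 'fy': 404.75171621942656, 'cx': 259.62866111013005, 'cy': 186.5471980015061, 'R': array([[-0.56580834,  0.82452223, -0.00489991],
       [ 0.70942353,  0.48377889, -0.5125195 ],
       [-0.42021325, -0.29346392, -0.85866161]]), 't': array([ 0.30543696, -0.25143033,  1.39720604])}
side {'fx': 371.0191701956301, 'fy': 371.0191701956301, 'cx': 254.11526467026954, 'cy': 194.5468281887325, 'R': array([[-0.9821258 , -0.18672732,  0.02370264],
       [-0.12564964,  0.55663608, -0.82119939],
       [ 0.14014662, -0.80949934, -0.57014888]]), 't': array([0.43313862, 0.17585438, 1.10153411])}
wrist {'fx': 330.56922295082296, 'fy': 330.56922295082296, 'cx': 255.88173870218193, 'cy': 195.24982262234906, 'T_tool_cam': array([[-4.05994523e-04, -9.59960934e-01, -2.80133613e-01,
         7.60856425e-02],
       [ 9.99999901e-01, -4.40541890e-04,  6.03587719e-05,
         4.25570668e-04],
       [-1.81352654e-04, -2.80133561e-01,  9.59961018e-01,
        -1.50686699e-01],
       [ 0.00000000e+00,  0.00000000e+00,  0.00000000e+00,
         1.00000000e+00]])}
```

View pics/scene0.png

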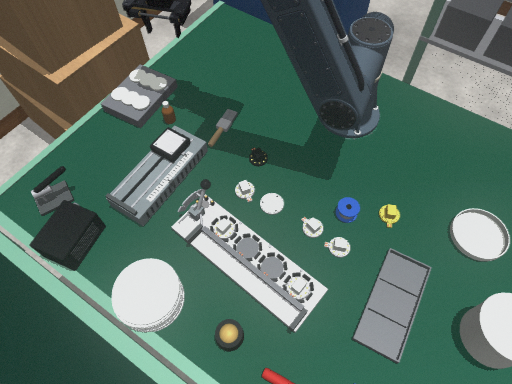

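View pics/side0.png

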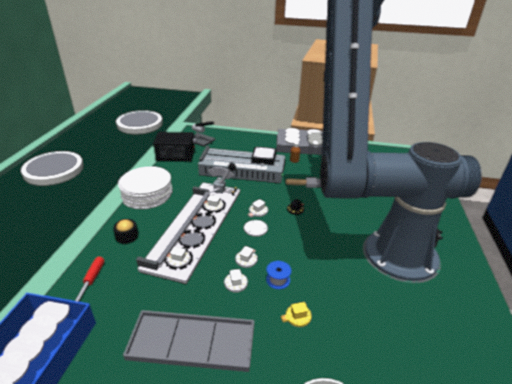

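```bash
cat > h.py <<'E'
from rig import robot
import cv2,numpy as np
from scipy.spatial.transform import Rotation as Ro
def ray(cam,u,v,obs=None):
    c=robot.calibration(cam); d=np.array([(u-c['cx'])/c['fx'],(v-c['cy'])/c['fy'],1])
    if cam=='wrist':
        T=c['T_tool_cam']; R=Ro.from_quat(obs['tool_rot']).as_matrix()
        return obs['position']+R@T[:3,3], R@T[:3,:3]@d
    R=np.array(c['R']); return -R.T@c['t'], R.T@d
def px(cam,u,v,z,obs=None):
    o,d=ray(cam,u,v,obs); return o+d*(z-o[2])/d[2]
def proj(cam,X,obs=None):
    c=robot.calibration(cam); X=np.atleast_2d(X)
    if cam=='wrist':
        T=c['T_tool_cam']; R=Ro.from_quat(obs['tool_rot']).as_matrix()
        Y=((X-obs['position'])@R-T[:3,3])@T[:3,:3]
    else: Y=X@np.array(c['R']).T+c['t']
    return np.c_[c['fx']*Y[:,0]/Y[:,2]+c['cx'],c['fy']*Y[:,1]/Y[:,2]+c['cy']]
E
python3 - <<'E'
from h import *
np.set_printoptions(precision=3,suppress=True)
for n,u,v,z in [("mA",245,188,.03),("blank",272,203,.006),("mB",313,227,.03),("mC",340,247,.03),("yel",390,213,.03),("blk",259,157,.03),("doneL",223,228,.05),("doneR",300,287,.05),("nest2",248,246,.02),("nest1",272,266,.02),("knob",205,184,.13),("car",170,143,.085),("spool",347,210,.04),("flux",168,112,.05),
 ("jigc",173,228,.02),("jigd",297,327,.02),("jige",326,291,.02),("tray1",393,250,.018),("tray2",431,265,.018),("tray3",357,341,.018),("tray4",397,358,.018),("brush",220,128,.01),
 ("reg1",107,183,.055),("reg2",148,217,.055),("reg3",208,152,.055),("reg4",172,127,.055)]:
    print(n,px("scene",u,v,z)[:2])
a=cv2.imread("pics/scene0.png")[100:330,90:360]
cv2.imwrite("pics/crop0.png",cv2.resize(a,None,fx=2.6,fy=2.6,interpolation=cv2.INTER_CUBIC))
E
```

```text
mA [ 0.457 -0.11 ]
blank [ 0.443 -0.022]
mB [0.453 0.124]
mC [0.463 0.216]
yel [0.29  0.284]
blk [ 0.34  -0.139]
doneL [ 0.606 -0.078]
doneR [0.627 0.185]
nest2 [0.601 0.002]
nest1 [0.611 0.09 ]
knob [ 0.554 -0.17 ]
car [ 0.482 -0.37 ]
spool [0.357 0.178]
flux [ 0.372 -0.483]
jigc [ 0.676 -0.206]
jigd [0.709 0.23 ]
jige [0.588 0.244]
tray1 [0.383 0.34 ]
tray2 [0.365 0.444]
tray3 [0.653 0.369]
tray4 [0.633 0.467]
brush [ 0.305 -0.322]
reg1 [ 0.684 -0.447]
reg2 [ 0.699 -0.27 ]
reg3 [ 0.428 -0.27 ]
reg4 [ 0.415 -0.427]
```

View pics/crop0.png

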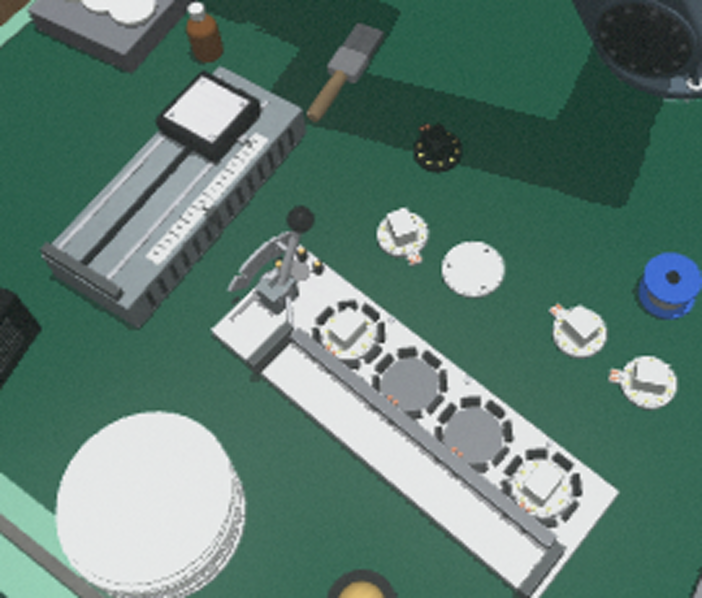

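Request:
jog_arm(motion=[0.56,-0.83,-0.4,0,0,0.92,-1,0.56,-0.83,-0.4,0,0,0.92,-1,0.56,-0.83,-0.4,0,0,0.92,-1,0.56,-0.83,-0.4,0,0,0.92,-1,0.56,-0.83,-0.4,0,0,0.92,-1,0.56,-0.83,-0.4,0,0,0.92,-1,0.56,-0.83,-0.4,0,0,0.92,-1,0.37,-0.93,0,0,0,0,-1,0.37,-0.93,0,0,0,0,-1,0.37,-0.93,0,0,0,0,-1,0.37,-0.93,0,0,0,0,-1], grip_force=25)

```text
time: 1.48
position: [0.4093, -0.1838, 0.3453]
tool_rot: [0.999, -0.04, -0.0, -0.0]
ft_force: [0.3, -0.7, -0.7]
grip_width: 0.0872
grip_force: 0.0
```

Request:
jog_arm(motion=[0.37,-0.93,0,0,0,0,-1,0.37,-0.93,0,0,0,0,-1,0.37,-0.93,0,0,0,0,-1,0.37,-0.93,0,0,0,0,-1,0.37,-0.93,0,0,0,0,-1,0.37,-0.93,0,0,0,0,-1,0,0,0,0,0,0,-1,0,0,0,0,0,0,-1])

```text
time: 2.48
position: [0.515, 0.0298, 0.3451]
tool_rot: [0.999, -0.04, -0.001, 0.0]
ft_force: [-0.7, -0.0, 0.1]
grip_width: 0.0871
grip_force: 0.0
```

Run:
```python
from h import *
import pickle
o=robot.get_obs(); im=robot.camera("wrist"); pickle.dump((o,im),open("w1.pkl","wb")); print(o['time'],o['position'],o['tool_rot'])
cv2.imwrite("pics/w1.png",cv2.resize(im,(800,600),interpolation=cv2.INTER_CUBIC))
```

```text
2.475 [0.51501643 0.02984017 0.34508702] [ 9.99193284e-01 -4.01518240e-02 -7.38338128e-04  2.57630480e-04]
```

View pics/w1.png

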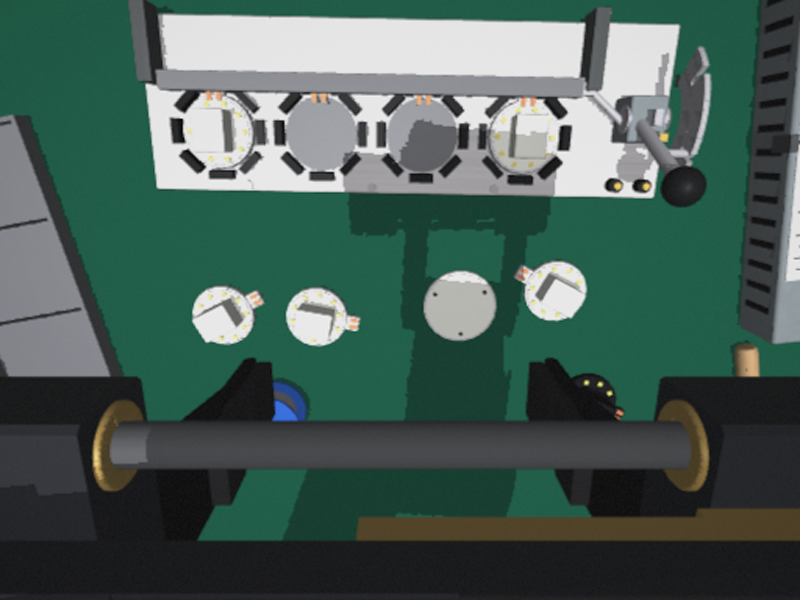

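Run:
```python
from h import *
import pickle
np.set_printoptions(precision=4,suppress=True)
o,im=pickle.load(open("w1.pkl","rb"))
def W(u,v,z): return px("wrist",u/1.5625,v/1.5625,z,o)
for n,c,l in [("A",(556,291),(521,272)),("B",(317,317),(358,323)),("C",(224,315),(260,297))]:
    a=W(*c,.008);b=W(*l,.006); print(n,a[:2],"lug yaw",np.degrees(np.arctan2(*(b-a)[1::-1])),"len",np.linalg.norm((b-a)[:2]))
N=[W(217,131,.024),W(321,133,.02),W(424,134,.02),W(524,135,.024)]
for p in N: print("nest",p[:2])
d=N[0]-N[3]; print("len",np.linalg.norm(d)/3,"jig yaw",np.degrees(np.arctan2(-d[0],d[1])))
for p in [(653,198),(157,188),(679,25),(159,14)]: print("corner",W(*p,.02)[:2])
# knob by triangulation w/ scene
def tri(a,b):
    (o1,d1),(o2,d2)=a,b; A=np.c_[d1,-d2]; s=np.linalg.lstsq(A,o2-o1,rcond=None)[0]
    p,q=o1+s[0]*d1,o2+s[1]*d2; return (p+q)/2,np.linalg.norm(p-q)
print("knob",tri(ray("wrist",684/1.5625,186/1.5625,o),ray("scene",90+300/2.6,100+218/2.6)), W(684,186,.133))
print("blank",W(460,306,.006)[:2])
```

```text
A [ 0.4506 -0.119 ] lug yaw 57.43861420987855 len 0.03956564426518836
B [0.4431 0.1169] lug yaw -104.38981660783595 len 0.04088433245424679
C [0.4526 0.2083] lug yaw -68.46044283672607 len 0.040602702442906695
nest [0.6227 0.1789]
nest [0.614  0.0899]
nest [0.6059 0.0002]
nest [ 0.598  -0.0861]
len 0.08869370833842649 jig yaw -5.3319269710799135
corner [ 0.5343 -0.2027]
corner [0.5793 0.2427]
corner [ 0.6745 -0.2162]
corner [0.7172 0.2113]
knob (array([ 0.5545, -0.1684,  0.1337]), np.float64(0.0017846052109585357)) [ 0.5543 -0.1698  0.133 ]
blank [ 0.4424 -0.025 ]
```

Request:
jog_arm(motion=[0.01,0.7,0.76,0,0,0.22,1,0.01,0.7,0.76,0,0,0,1,0.01,0.7,0.76,0,0,0,1,0.01,0.7,0.76,0,0,0,1,0.01,0.7,0.76,0,0,0,1,0.01,0.7,0.76,0,0,0,1,0.01,0.65,0.74,0,0,0,1,0,0,0,0,0,0,1])

```text
time: 3.52
position: [0.4983, -0.1653, 0.1318]
tool_rot: [0.999, -0.05, -0.002, -0.001]
ft_force: [0.3, 0.9, 0.1]
grip_width: 0.0152
grip_force: 0.0
```

Request:
jog_arm(motion=[0.27,0,0,0,0,0,1,0.27,0,0,0,0,0,1,0.27,0,0,0,0,0,1,0.27,0,0,0,0,0,1,0.27,0,0,0,0,0,1,0.27,0,0,0,0,0,1,0.27,0,0,0,0,0,1,0.27,0,0,0,0,0,1,0.27,0,0,0,0,0,1,0.27,0,0,0,0,0,1,0.27,0,0,0,0,0,1,0,0,0,0,0,0,1])

```text
time: 5.03
position: [0.6195, -0.1749, 0.1334]
tool_rot: [0.999, -0.048, 0.0, 0.0]
ft_force: [-0.1, 0.6, 0.3]
grip_width: 0.0004
grip_force: 0.0
```

Run:
```python
from h import *
a=robot.camera("scene")
cv2.imwrite("pics/s2.png",cv2.resize(a[110:290,90:330],None,fx=2.5,fy=2.5,interpolation=cv2.INTER_CUBIC)); print(robot.get_obs()['position'])
```

```text
[ 0.61867402 -0.17472302  0.13330836]
```

View pics/s2.png

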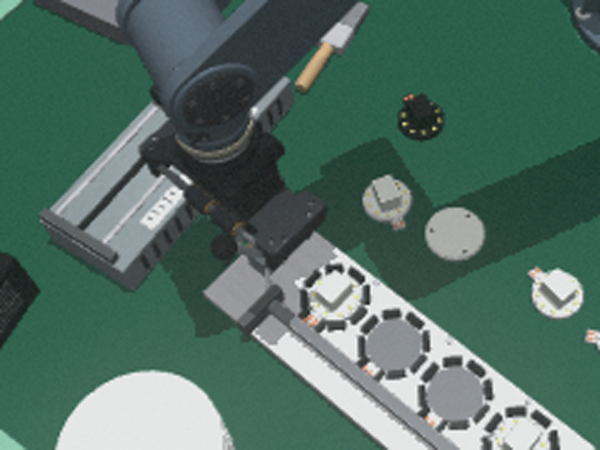

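Request:
jog_arm(motion=[0,0,-0.8,0,0,-0.98,-0.15,0,0,-0.8,0,0,-0.98,-0.15,0,0,-0.8,0,0,-0.98,-0.15,0,0,0,0,0,-0.98,-0.15,0,0,0,0,0,-0.98,-0.15,0,0,0,0,0,-0.98,-0.15,0,0,0,0,0,-0.98,-0.15,0,0,0,0,0,-0.98,-0.15,0,0,0,0,0,-0.98,-0.15,0,0,0,0,0,-0.98,-0.15,0,0,0,0,0,-0.98,-0.15,0,0,0,0,0,-0.98,-0.15])

```text
time: 6.58
position: [0.6177, -0.1746, 0.2294]
tool_rot: [0.935, 0.356, -0.0, -0.0]
ft_force: [-0.1, 0.3, -0.1]
grip_width: 0.05
grip_force: 0.0
```

Request:
jog_arm(motion=[0,0,0,0,0,-0.98,-0.15,0,0,0,0,0,-0.98,-0.15,0,0,0,0,0,-0.98,-0.15,0,0,0,0,0,-0.98,-0.15,0,0,0,0,0,-0.98,-0.15,0,0,0,0,0,-0.98,-0.15,0,0,0,0,0,-0.98,-0.15,0,0,0,0,0,-0.98,-0.15,0,0,0,0,0,-0.98,-0.15,0,0,0,0,0,-0.98,-0.15,0,0,0,0,0,-0.98,-0.15,0.72,-0.24,0.6,0,0,0,-0.15])

```text
time: 8.07
position: [0.6131, -0.1474, 0.2072]
tool_rot: [0.74, 0.672, 0.001, 0.003]
ft_force: [1.1, 0.1, 0.7]
grip_width: 0.0501
grip_force: 0.0
```

Request:
jog_arm(motion=[0.72,-0.24,0.66,0,0,0,-0.15,0.72,-0.24,0.66,0,0,0,-0.15,0,0,0,0,0,0,-0.15,0,0,0,0,0,0,-0.15])

```text
time: 8.57
position: [0.5987, -0.0869, 0.1536]
tool_rot: [0.739, 0.673, 0.0, 0.001]
ft_force: [-0.0, 0.3, 1.4]
grip_width: 0.0502
grip_force: 0.0
```

```bash
cat >> h.py <<'E'
import pickle
def look(name):
    o=robot.get_obs(); im=robot.camera("wrist"); pickle.dump((o,im),open(name+".pkl","wb"))
    cv2.imwrite("pics/%s.png"%name,cv2.resize(im,(800,600),interpolation=cv2.INTER_CUBIC))
    yaw=np.degrees(2*np.arctan2(o['tool_rot'][1],o['tool_rot'][0]))
    print(name,"t",round(o['time'],2),"pos",o['position'].round(4),"yaw",round((yaw+180)%360-180,2),"w",o['grip_width'].round(4))
    return o,im
E
python3 -c "
from h import *
o,im=look('n3')
print(proj('wrist',[[0.598,-0.086,.02],[.606,0,.02],[0.65,-.178,.133]],o)*1.5625, robot.get_obs()['q'])"
```

```text
Traceback (most recent call last):
  File "h.py", line 24, in look
    print(name,"t",round(o['time'],2),"pos",o['position'].round(4),"yaw",round((yaw+180)%360-180,2),"w",o['grip_width'].round(4))
                                                                                                        ^^^^^^^^^^^^^^^^^^^^^
AttributeError: 'float' object has no attribute 'round'
```

View pics/n3.png

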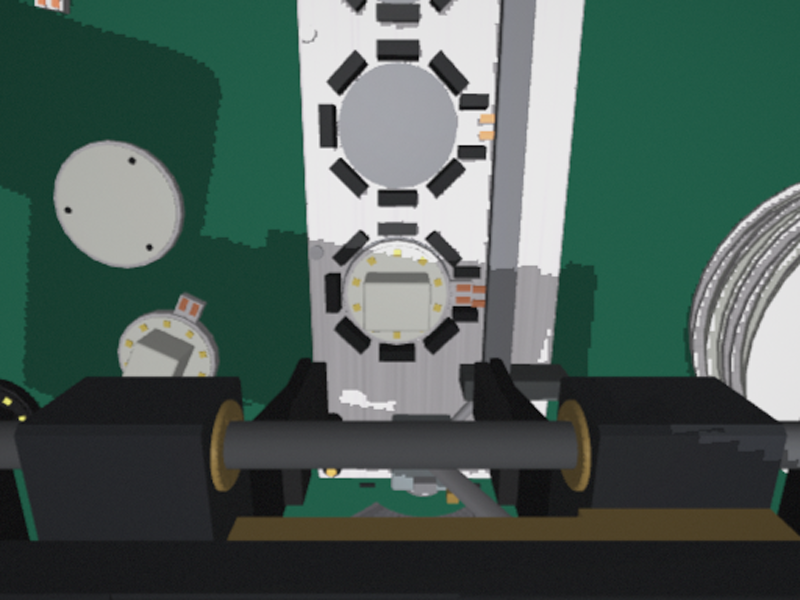

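```bash
sed -i "s/o\['grip_width'\].round(4)/round(float(o['grip_width']),4)/" h.py
cat >> h.py <<'E'
def W(u,v,z,o): return px("wrist",u/1.5625,v/1.5625,z,o)
def rel(p,o,yaw=None):
    "shift from the TCP to p in units along tool axes"
    R=Ro.from_quat(o['tool_rot']).as_matrix(); return (R.T@(np.asarray(p)-o['position'])/.04).round(2)
E
python3 - <<'E'
from h import *
np.set_printoptions(precision=4,suppress=True)
o,im=pickle.load(open("n3.pkl","rb")); print(o['position'],o['tool_rot'])
for n,u,v,z in [("disc",397,295,.028),("house",397,307.5,.054),("nest2",398,126,.02),("jig left",300,0,.02),("jig left2",321,475,.02),("jig corner r",490,475,.02)]:
    p=W(u,v,z,o); print(n,p,rel(p,o))
E
```

```text
[ 0.5987 -0.0869  0.1536] [0.7393 0.6734 0.0003 0.001 ]
disc [ 0.597  -0.0856  0.028 ] [ 0.03 -0.05  3.14]
house [ 0.5971 -0.0851  0.054 ] [ 0.04 -0.05  2.49]
nest2 [0.6059 0.0029 0.02  ] [ 2.26 -0.04  3.34]
jig left [0.5637 0.0654 0.02  ] [ 3.71 -1.23  3.33]
jig left2 [ 0.5375 -0.2009  0.02  ] [-2.98 -1.26  3.34]
jig corner r [ 0.6442 -0.211   0.02  ] [-2.98  1.42  3.34]
```

Request:
jog_arm(motion=[0.04,-0.05,0.7,0,0,0,-0.15,0,0,0.7,0,0,0,-0.15,0,0,0.7,0,0,0,-0.15,0,0,0.4,0,0,0,-0.15,0,0,0.26,0,0,0,-0.15,0,0,0,0,0,0,1,0,0,0,0,0,0,1,0,0,0,0,0,0,1,0,0,0,0,0,0,1])

```text
time: 9.75
position: [0.5968, -0.0845, 0.0433]
tool_rot: [0.739, 0.673, 0.001, 0.001]
ft_force: [-0.1, -0.9, 2.9]
grip_width: 0.034
grip_force: 25.0
```

Request:
jog_arm(motion=[0,0,-0.3,0,0,0,1,0,0,-0.6,0,0,0,1,0,0,-0.8,0,0,0,1,0,0,-0.8,0,0,0,1,0,0,0,0,0,0,1])

```text
time: 10.38
position: [0.5977, -0.0847, 0.1454]
tool_rot: [0.739, 0.673, 0.002, 0.003]
ft_force: [0.2, -0.4, -1.4]
grip_width: 0.0336
grip_force: 25.0
```

Request:
jog_arm(motion=[0.95,-0.115,0,0,0,0,1,0.95,-0.115,0,0,0,0,1,0.95,-0.115,0,0,0,0,1,0.95,-0.115,0,0,0,0,1,0.95,-0.115,0,0,0,0,1,0.95,-0.115,0,0,0,0,1,0.95,-0.115,0,0,0,0,1,0.95,-0.115,0,0,0,0,1,0.95,-0.115,0,0,0,0,1,0.95,-0.115,0,0,0,0,1,0.95,-0.115,0,0,0,0,1,0.95,-0.115,0,0,0,0,1])

```text
time: 11.88
position: [0.5822, 0.3756, 0.1405]
tool_rot: [0.739, 0.673, -0.002, -0.001]
ft_force: [-0.1, -0.6, -0.6]
grip_width: 0.0339
grip_force: 25.0
```

Request:
jog_arm(motion=[0.95,-0.115,0,0,0,0,1,0,0,0,0,0,0,1,0,0,0,0,0,0,1])

```text
time: 12.25
position: [0.5814, 0.4123, 0.1407]
tool_rot: [0.739, 0.674, -0.002, -0.0]
ft_force: [-1.0, 0.2, -1.5]
grip_width: 0.0342
grip_force: 25.0
```

Run:
```python
from h import *
o,im=look('tr')
```

```text
tr t 12.25 pos [0.5814 0.4123 0.1407] yaw 84.68 w 0.0342
```

View pics/tr.png

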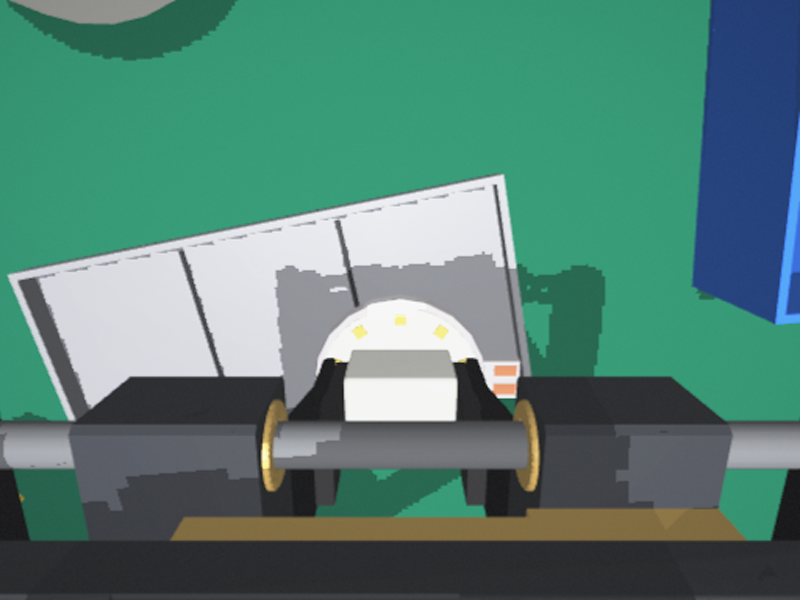

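Run:
```python
from h import *
np.set_printoptions(precision=4,suppress=True)
o,im=pickle.load(open("tr.pkl","rb"))
b=W(505,175,.018,o);a=W(10,275,.018,o);d=(b-a)[:2];L=np.linalg.norm(d);ex=d/L;ey=np.array([-ex[1],ex[0]])
c=(a+b)[:2]/2-ey*.059
print(a,b,L,"yaw",np.degrees(np.arctan2(ex[1],ex[0])),"centre",c)
for s in(.075,0,-.075):
    p=c+ex*s; print(s,p,rel([*p,.028],o))
```

```text
[0.3708 0.4449 0.018 ] [0.6404 0.4727 0.018 ] 0.2710378829604916 yaw 5.883832840546715 centre [0.5116 0.4002]
0.075 [0.5862 0.4078] [-0.09  0.14  2.82]
0 [0.5116 0.4002] [-0.46 -1.7   2.82]
-0.075 [0.437  0.3925] [-0.82 -3.54  2.83]
```

Request:
jog_arm(motion=[-0.09,0.18,0.7,0,0,0,1,0,0,0.7,0,0,0,1,0,0,0.7,0,0,0,1,0,0,0.4,0,0,0,1,0,0,0.27,0,0,0,1,0,0,0.03,0,0,0,1,0,0,0,0,0,0,-0.15,0,0,0,0,0,0,-0.15])

```text
time: 13.3
position: [0.5903, 0.4095, 0.0319]
tool_rot: [0.739, 0.673, 0.001, 0.0]
ft_force: [0.3, 0.3, 0.3]
grip_width: 0.0455
grip_force: 0.0
```

Request:
jog_arm(motion=[0,0,-0.3,0,0,0,-0.15,0,0,-0.8,0,0,0,-0.15,0,0,-0.8,0,0,0,-0.15,0,0,-0.8,0,0,0,-0.15,-0.9,0.25,-0.1,0,0,0,-0.15,-0.9,0.25,0,0,0,0,-0.15,-0.9,0.25,0,0,0,0,-0.15,-0.9,0.25,0,0,0,0,-0.15,-0.9,0.25,0,0,0,0,-0.15,-0.9,0.23,0,0,0,0,-0.15,0,0,0,0,0,0,-0.15])

```text
time: 14.68
position: [0.6293, 0.1857, 0.1438]
tool_rot: [0.741, 0.672, 0.001, 0.001]
ft_force: [-0.2, 0.1, 0.3]
grip_width: 0.0501
grip_force: 0.0
```

Run:
```python
from h import *
o,im=look('n0')
print(rel([.6215,.1776,.043],o))
```

```text
n0 t 14.68 pos [0.6293 0.1857 0.1438] yaw 84.43 w 0.0501
[-0.22 -0.18  2.52]
```

View pics/n0.png

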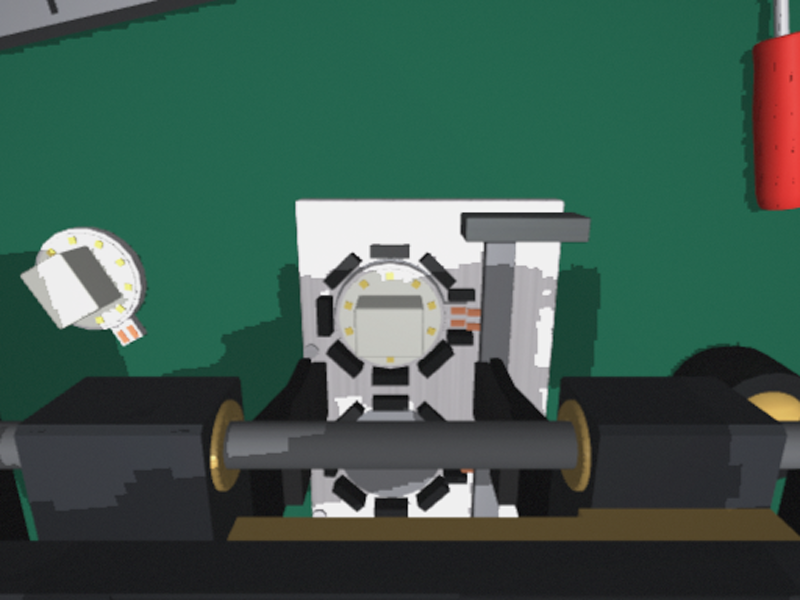

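Run:
```python
from h import *
np.set_printoptions(precision=4,suppress=True)
o,im=pickle.load(open("n0.pkl","rb"))
for n,u,v,z in [("disc",390,316,.028),("house",389.5,332,.054),("C",92,278,.008),("Clug",130,332,.006)]:
    p=W(u,v,z,o); print(n,p,rel(p,o))
```

```text
disc [0.623  0.1785 0.028 ] [-0.2  -0.15  2.9 ]
house [0.6232 0.1784 0.054 ] [-0.2  -0.14  2.25]
C [0.4557 0.2114 0.008 ] [ 0.22 -4.39  3.39]
Clug [0.4682 0.1768 0.006 ] [-0.61 -4.    3.44]
```

Request:
jog_arm(motion=[-0.2,-0.14,0.7,0,0,0,-0.15,0,0,0.7,0,0,0,-0.15,0,0,0.6,0,0,0,-0.15,0,0,0.35,0,0,0,-0.15,0,0,0.17,0,0,0,-0.15,0,0,0,0,0,0,1,0,0,0,0,0,0,1,0,0,0,0,0,0,1,0,0,0,0,0,0,1])

```text
time: 15.85
position: [0.6227, 0.181, 0.0425]
tool_rot: [0.739, 0.673, 0.001, 0.001]
ft_force: [1.0, 1.1, 2.8]
grip_width: 0.0336
grip_force: 25.0
```

Request:
jog_arm(motion=[0,0,-0.3,0,0,0,1,0,0,-0.6,0,0,0,1,0,0,-0.8,0,0,0,1,0,0,-0.8,0,0,0,1,0.81,-0.86,0,0,0,0,1,0.81,-0.86,0,0,0,0,1,0.81,-0.86,0,0,0,0,1,0.81,-0.86,0,0,0,0,1,0.81,-0.86,0,0,0,0,1,0.81,-0.86,0,0,0,0,1,0,0,0,0,0,0,1])

```text
time: 17.23
position: [0.4311, 0.3954, 0.1418]
tool_rot: [0.738, 0.675, -0.001, -0.0]
ft_force: [0.2, -0.0, -1.6]
grip_width: 0.0339
grip_force: 25.0
```

Request:
jog_arm(motion=[-0.13,-0.21,0.7,0,0,0,1,0,0,0.7,0,0,0,1,0,0,0.7,0,0,0,1,0,0,0.4,0,0,0,1,0,0,0.3,0,0,0,1,0,0,0.02,0,0,0,1,0,0,0,0,0,0,-0.15,0,0,0,0,0,0,-0.15,0,0,-0.4,0,0,0,-0.15,0,0,-0.8,0,0,0,-0.15,0,0,-0.8,0,0,0.99,-0.15,0,0,-0.8,0,0,0.99,-0.15])

```text
time: 18.73
position: [0.4257, 0.3895, 0.1433]
tool_rot: [0.785, 0.62, 0.001, 0.0]
ft_force: [-0.7, -0.0, -0.7]
grip_width: 0.05
grip_force: 0.0
```

Request:
jog_arm(motion=[0,0,0,0,0,0.99,-0.15,0,0,0,0,0,0.99,-0.15,0,0,0,0,0,0.99,-0.15,0,0,0,0,0,0.99,-0.15,0,0,0,0,0,0.99,-0.15,0,0,0,0,0,0.99,-0.15,0,0,0,0,0,0.99,-0.15,0,0,0,0,0,0.99,-0.15,0,0,0,0,0,0.99,-0.15,0,0,0,0,0,0.99,-0.15,0,0,0,0,0,0.99,-0.15,0,0,0,0,0,0.99,-0.15])

```text
time: 20.23
position: [0.4257, 0.3895, 0.1424]
tool_rot: [0.968, 0.251, 0.001, -0.0]
ft_force: [-0.2, -0.4, -0.4]
grip_width: 0.0503
grip_force: 0.0
```

Request:
jog_arm(motion=[0,0.6,0,0,0,0.99,-0.15,0,0.9,0,0,0,0.99,-0.15,-0.3,0.9,0,0,0,0,-0.15,-0.3,0.9,0,0,0,0,-0.15,-0.27,0.9,0,0,0,0,-0.15,0,0.3,0,0,0,0,-0.15,0,0,0,0,0,0,-0.15])

```text
time: 21.1
position: [0.4648, 0.2113, 0.1417]
tool_rot: [0.983, 0.184, 0.001, -0.0]
ft_force: [-0.0, -0.0, -1.3]
grip_width: 0.0502
grip_force: 0.0
```

Run:
```python
from h import *
o,im=look('c')
a=robot.camera("scene"); cv2.imwrite("pics/s3.png",cv2.resize(a[170:370,180:450],None,fx=2.8,fy=2.8,interpolation=cv2.INTER_CUBIC))
```

```text
c t 21.1 pos [0.4648 0.2113 0.1417] yaw 21.19 w 0.0502
```

View pics/c.png

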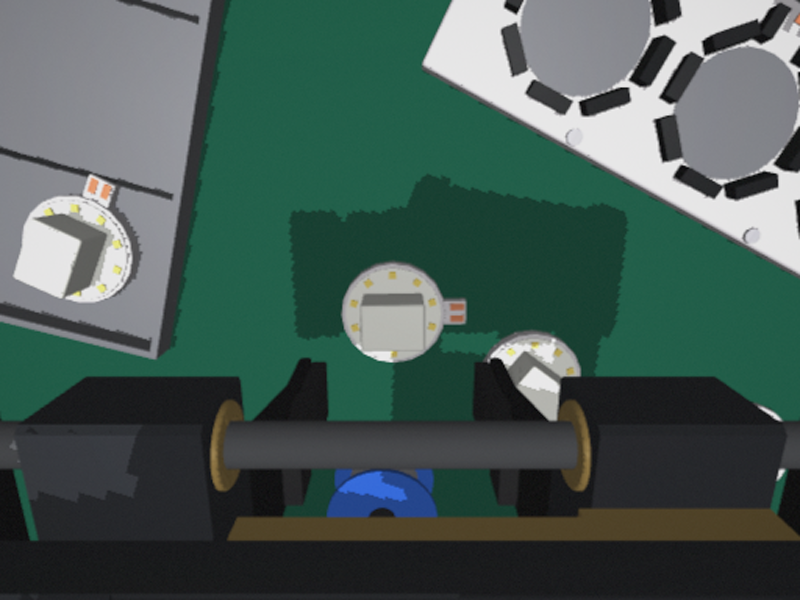

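View pics/s3.png

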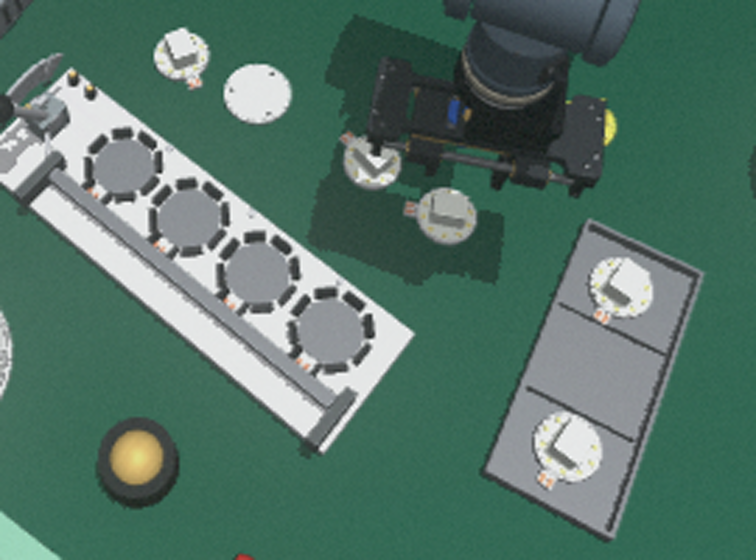

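Run:
```python
from h import *
np.set_printoptions(precision=4,suppress=True)
o,im=pickle.load(open("c.pkl","rb"))
for n,u,v,z in [("disc",393,312,.008),("house",393,328,.034),("lug end",466,312,.006),("nest0",735,113,.02),("nest1",586,33,.02),("B",533,378,.008)]:
    p=W(u,v,z,o); print(n,p,rel(p,o))
```

```text
disc [0.4536 0.2106 0.008 ] [-0.28 -0.09  3.34]
house [0.4528 0.21   0.034 ] [-0.3  -0.08  2.69]
lug end [0.4683 0.171  0.006 ] [-0.29  0.97  3.39]
nest0 [0.6146 0.0905 0.02  ] [2.39 4.17 3.05]
nest1 [0.6201 0.1757 0.02  ] [3.29 2.23 3.05]
B [0.4453 0.1178 0.008 ] [-1.31  2.    3.34]
```

Request:
jog_arm(motion=[-0.28,-0.09,0.7,0,0,0,-0.15,0,0,0.8,0,0,0,-0.15,0,0,0.8,0,0,0,-0.15,0,0,0.4,0,0,0,-0.15,0,0,0.27,0,0,0,-0.15,0,0,0,0,0,0,-0.15,0,0,0,0,0,0,1,0,0,0,0,0,0,1,0,0,0,0,0,0,1,0,0,0,0,0,0,1])

```text
time: 22.45
position: [0.4526, 0.2107, 0.0227]
tool_rot: [0.983, 0.185, 0.001, -0.0]
ft_force: [0.2, -0.0, 5.9]
grip_width: 0.034
grip_force: 24.9
```

Request:
jog_arm(motion=[0,0,-0.3,0,0,0,1,0,0,-0.6,0,0,0,1,0,0,-0.8,0,0,0,1,0,0,-0.8,0,0,0,1,0,0,-0.5,0,0,-0.99,1,0,0,0,0,0,-0.99,1,0,0,0,0,0,-0.99,1,0,0,0,0,0,-0.99,1,0,0,0,0,0,-0.99,1,0,0,0,0,0,-0.99,1,0,0,0,0,0,-0.99,1,0,0,0,0,0,-0.99,1])

```text
time: 23.95
position: [0.4515, 0.2105, 0.1423]
tool_rot: [0.895, 0.447, -0.0, -0.0]
ft_force: [-0.6, -0.3, -1.4]
grip_width: 0.0336
grip_force: 24.9
```

Request:
jog_arm(motion=[0,0,0,0,0,-0.99,1,0,0,0,0,0,-0.99,1,0,0,0,0,0,-0.99,1,0,0,0,0,0,-0.99,1,0,0,0,0,0,-0.99,1,0,0.8,0,0,0,-0.99,1,0,0.8,0,0,0,-0.99,1,0,0.8,0,0,0,-0.99,1,0,0.8,0,0,0,0,1,0,0.6,0,0,0,0,1,0,0,0,0,0,0,1,0,0,0,0,0,0,1])

```text
time: 25.45
position: [0.5991, 0.1834, 0.1416]
tool_rot: [0.739, 0.673, -0.001, -0.001]
ft_force: [-0.4, -0.1, -0.6]
grip_width: 0.0336
grip_force: 24.9
```

Run:
```python
from h import *
o,im=look('hc')
print(rel([.623,.1785,.043],o))
```

```text
hc t 25.45 pos [0.5991 0.1834 0.1416] yaw 84.66 w 0.0336
[-0.07  0.61  2.46]
```

Request:
jog_arm(motion=[-0.09,0.61,0.5,0,0,0.07,1,0,0,0.8,0,0,0,1,0,0,0.6,0,0,0,1,0,0,0.2,0,0,0,1,0,0,0,0,0,0,1,0,0,0,0,0,0,1])

```text
time: 26.25
position: [0.6257, 0.1778, 0.0592]
tool_rot: [0.741, 0.672, 0.001, 0.001]
ft_force: [-0.3, -0.2, -1.2]
grip_width: 0.0338
grip_force: 24.9
```

Run:
```python
from h import *
o,im=look('hc2')
print(rel([.623,.1785,.043],o),o['ft_force'])
```

```text
hc2 t 26.25 pos [0.6257 0.1778 0.0592] yaw 84.39 w 0.0338
[ 0.01 -0.07  0.41] [-0.32477461 -0.172239   -1.216605  ]
```

View pics/hc2.png

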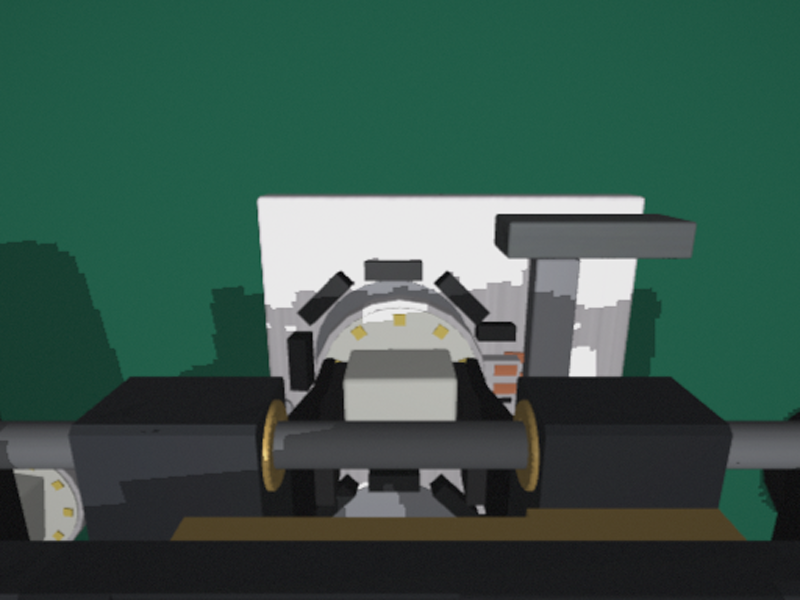

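Request:
jog_arm(motion=[-0.01,-0.06,0.05,0,0,0,1,0,0,0.1,0,0,0,1,0,0,0.1,0,0,0,1,0,0,0.1,0,0,0,1,0,0,0.05,0,0,0,1,0,0,0,0,0,0,1,0,0,0,0,0,0,1])

```text
time: 27.18
position: [0.6225, 0.1773, 0.0427]
tool_rot: [0.741, 0.672, -0.0, -0.0]
ft_force: [-2.7, -0.8, 6.2]
grip_width: 0.0337
grip_force: 24.9
```

Request:
jog_arm(motion=[0,0,0,0,0,0,-0.1,0,0,0,0,0,0,-0.1,0,0,-0.3,0,0,0,-0.1,0,0,-0.7,0,0,0,-0.15,0,0,-0.8,0,0,0.73,-0.15,0,0,-0.8,0,0,0.73,-0.15,-0.5,-0.79,0,0,0,0.74,-0.15,-0.52,-0.79,0,0,0,0,-0.15,-0.51,-0.79,0,0,0,0,-0.15,-0.51,-0.79,0,0,0,0,-0.15,-0.51,-0.79,0,0,0,0,-0.15,0,0,0,0,0,0,-0.15])

```text
time: 28.68
position: [0.4415, 0.1158, 0.1464]
tool_rot: [0.79, 0.612, -0.001, -0.001]
ft_force: [1.6, -0.8, -0.6]
grip_width: 0.0499
grip_force: 0.0
```

Run:
```python
from h import *
o,im=look('b')
g=cv2.cvtColor(im,cv2.COLOR_BGR2GRAY); b,gr,r=cv2.split(im.astype(int))
print(proj('wrist',[[.444,.1172,.008],[.433,.076,.006],[.623,.1785,.028],[.6143,.0905,.02]],o))
m=((r>110)&(abs(r-gr)<45)&(b>90)).astype('uint8'); m[240:]=0
n,l,s,c=cv2.connectedComponentsWithStats(m)
for i in range(1,n):
    if s[i,4]>150: print(s[i],c[i])
```

```text
b t 28.68 pos [0.4415 0.1158 0.1464] yaw 75.54 w 0.0499
[[259.18591207 184.15701469]
 [258.68206407 227.40623244]
 [469.32780375  57.06483927]
 [460.92835822 168.78668012]]
[  395     0   117   240 20237] [452.32020556 119.43682364]
[ 225  150   67   76 3391] [257.96136833 183.24358596]
```

View pics/b.png

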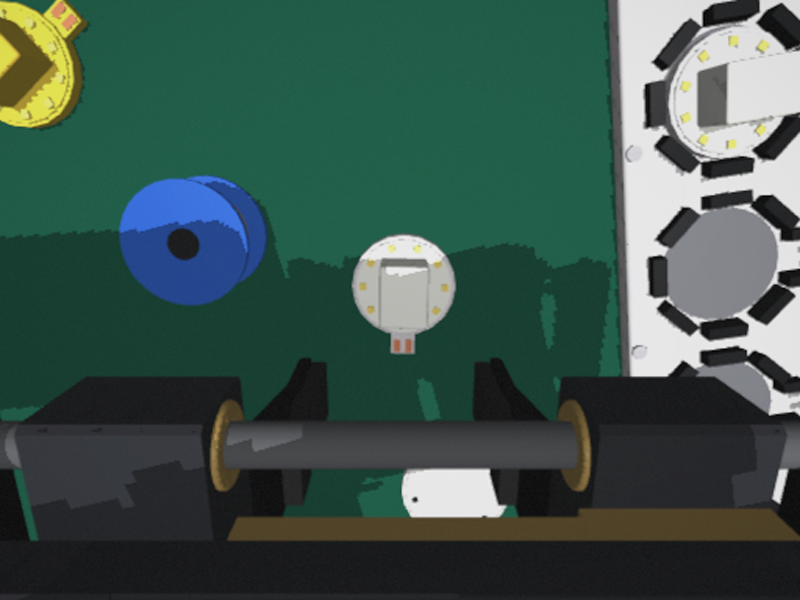

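Run:
```python
from h import *
np.set_printoptions(precision=4,suppress=True)
o,im=pickle.load(open("b.pkl","rb"))
for n,u,v,z in [("disc",404,285,.008),("house",404,301,.034),("lug end",403,354,.006),("nest1",722,264,.02),("C in nest0",731,91,.028)]:
    p=W(u,v,z,o); print(n,p,rel(p,o))
```

```text
disc [0.4439 0.1189 0.008 ] [0.09 0.05 3.46]
house [0.4432 0.1168 0.034 ] [0.04 0.05 2.81]
lug end [0.4325 0.077  0.006 ] [-0.99  0.04  3.51]
nest1 [0.6152 0.0901 0.02  ] [0.47 4.38 3.14]
C in nest0 [0.6219 0.1779 0.028 ] [2.63 3.99 2.94]
```

Request:
jog_arm(motion=[0.06,0.05,0.7,0,0,0,-0.15,0,0,0.8,0,0,0,-0.15,0,0,0.8,0,0,0,-0.15,0,0,0.5,0,0,0,-0.15,0,0,0.29,0,0,0,-0.15,0,0,0,0,0,0,-0.15,0,0,0,0,0,0,1,0,0,0,0,0,0,1,0,0,0,0,0,0,1,0,0,0,0,0,0,1])

```text
time: 29.98
position: [0.4464, 0.1181, 0.0228]
tool_rot: [0.79, 0.613, -0.001, -0.0]
ft_force: [-2.9, 0.8, 6.4]
grip_width: 0.026
grip_force: 25.0
```

Request:
jog_arm(motion=[0,0,-0.3,0,0,0,1,0,0,-0.6,0,0,0,1,0,0,-0.8,0,0,0,1,0,0,-0.8,0,0,0,1,0,0,-0.5,0,0,-0.99,1,0,0,0,0,0,-0.99,1,0,0,0,0,0,-0.99,1,0,0,0,0,0,-0.99,1,0,0,0,0,0,-0.99,1,0,0,0,0,0,-0.99,1,0,0,0,0,0,-0.99,1,0,0,0,0,0,-0.99,1])

```text
time: 31.48
position: [0.4477, 0.1179, 0.143]
tool_rot: [0.592, 0.806, 0.0, 0.001]
ft_force: [-0.4, -1.0, -1.1]
grip_width: 0.0259
grip_force: 25.0
```

Request:
jog_arm(motion=[0,0,0,0,0,-0.99,1,0,0,0,0,0,-0.99,1,0,0,0,0,0,-0.99,1,0,0,0,0,0,-0.99,1,0,0,0,0,0,-0.99,1,0,0,0,0,0,-0.99,1,0,0,0,0,0,-0.99,1,0,0,0,0,0,-0.99,1,0,0,0,0,0,-0.99,1,0,0,0,0,0,-0.99,1,0,0,0,0,0,-0.99,1,0,0,0,0,0,-0.99,1])

```text
time: 32.98
position: [0.4477, 0.1179, 0.1429]
tool_rot: [0.217, 0.976, 0.0, 0.001]
ft_force: [0.9, -0.2, -1.1]
grip_width: 0.0264
grip_force: 25.0
```

Request:
jog_arm(motion=[0,0,0,0,0,-0.99,1,0,0,0,0,0,-0.99,1,0,0,0,0,0,-0.99,1,0,0,0,0,0,-0.99,1,0,0,0,0,0,-0.99,1,-0.82,0.1,0,0,0,0,1,-0.82,0.1,0,0,0,0,1,-0.82,0.1,0,0,0,0,1,-0.82,0.1,0,0,0,0,1,-0.82,0.1,0,0,0,0,1,0,0,0,0,0,0,1,0,0,0,0,0,0,1])

```text
time: 34.48
position: [0.6115, 0.1223, 0.1422]
tool_rot: [0.047, 0.999, -0.0, -0.001]
ft_force: [-0.3, -0.3, -1.7]
grip_width: 0.0263
grip_force: 25.0
```

Run:
```python
from h import *
o,im=look('hb')
print(rel([.6147,.0903,.043],o))
```

```text
hb t 34.48 pos [0.6115 0.1223 0.1422] yaw 174.57 w 0.0263
[-0.16 -0.79  2.48]
```

Request:
jog_arm(motion=[-0.13,-0.79,0.5,0,0,0.04,1,0,0,0.8,0,0,0,1,0,0,0.6,0,0,0,1,0,0,0.2,0,0,0,1,0,0,0,0,0,0,1,0,0,0,0,0,0,1])

```text
time: 35.28
position: [0.6154, 0.0906, 0.0595]
tool_rot: [0.049, 0.999, 0.0, 0.001]
ft_force: [-0.0, 0.2, -1.1]
grip_width: 0.0259
grip_force: 25.0
```

Run:
```python
from h import *
for i in range(3):
    o,im=look('hb2'); print(rel([.6147,.0903,.043],o))
```

```text
hb2 t 35.27 pos [0.6154 0.0906 0.0595] yaw 174.43 w 0.0259
[ 0.02 -0.01  0.41]
hb2 t 35.33 pos [0.6155 0.0906 0.0596] yaw 174.43 w 0.026
[ 0.02 -0.01  0.42]
hb2 t 35.38 pos [0.6154 0.0905 0.0595] yaw 174.42 w 0.0259
[ 0.02 -0.01  0.41]
```

Request:
jog_arm(motion=[0.03,-0.01,0.06,0,0,0,1,0,0,0.1,0,0,0,1,0,0,0.1,0,0,0,1,0,0,0.1,0,0,0,1,0,0,0.05,0,0,0,1,0,0,0,0,0,0,1,0,0,0,0,0,0,1])

```text
time: 36.3
position: [0.6133, 0.0902, 0.0429]
tool_rot: [0.049, 0.999, -0.0, -0.0]
ft_force: [-1.6, 0.3, 6.0]
grip_width: 0.0256
grip_force: 25.0
```

Request:
jog_arm(motion=[0,0,0,0,0,0,-0.1,0,0,0,0,0,0,-0.1,0,0,-0.3,0,0,0,-0.1,0,0,-0.7,0,0,0,-0.15,0,0,-0.8,0,0,0.96,-0.15,0,0,-0.8,0,0,0.96,-0.15,0,0,0,0,0,0.96,-0.15,0,0,0,0,0,0.96,-0.15,0,0,0,0,0,0.96,-0.15,0,0,0,0,0,0.96,-0.15,0,0,0,0,0,0.96,-0.15,0.09,-0.94,0,0,0,0,-0.15])

```text
time: 37.8
position: [0.592, 0.0612, 0.1469]
tool_rot: [0.278, 0.96, 0.001, 0.002]
ft_force: [-0.7, -0.1, -1.1]
grip_width: 0.0501
grip_force: 0.0
```

Request:
jog_arm(motion=[0.09,-0.94,0,0,0,0,-0.15,0.09,-0.94,0,0,0,0,-0.15,0.09,-0.94,0,0,0,0,-0.15,0.09,-0.94,0,0,0,0,-0.15,0.09,-0.94,0,0,0,0,-0.15,0.09,-0.94,0,0,0,0,-0.15,0,0,0,0,0,0,-0.15,0,0,0,0,0,0,-0.15])

```text
time: 38.8
position: [0.4516, -0.1184, 0.1465]
tool_rot: [0.28, 0.96, 0.0, 0.001]
ft_force: [-0.1, 0.1, -0.1]
grip_width: 0.0502
grip_force: 0.0
```

Run:
```python
from h import *
np.set_printoptions(precision=4,suppress=True)
o,im=look('a'); b,gr,r=cv2.split(im.astype(int))
print(proj('wrist',[[.4506,-.119,.008],[.4424,-.025,.006]],o))
for thr in (80,110):
    m=((r>thr)&(b>thr-20)).astype('uint8'); m[240:]=0
    n,l,s,c=cv2.connectedComponentsWithStats(m)
    for i in range(1,n):
        if s[i,4]>300: print(thr,s[i],c[i])
```

```text
a t 38.8 pos [ 0.4516 -0.1184  0.1465] yaw 147.49 w 0.0502
[[255.7437 186.6245]
 [342.6586 121.4943]]
80 [ 301   77   85   86 5648] [343.1206 119.375 ]
80 [ 224  152   80   66 3628] [259.2825 184.7387]
80 [ 363  173  149   67 4370] [460.4252 215.5574]
80 [   0  177   51   60 1422] [ 21.6526 209.763 ]
110 [ 302   77   84   86 5575] [343.1663 119.4943]
110 [ 224  153   80   65 3575] [259.282  184.8548]
110 [ 364  174  148   66 4209] [460.9465 215.6586]
110 [   0  181   47   56 1088] [ 20.1664 211.5083]
```

View pics/a.png

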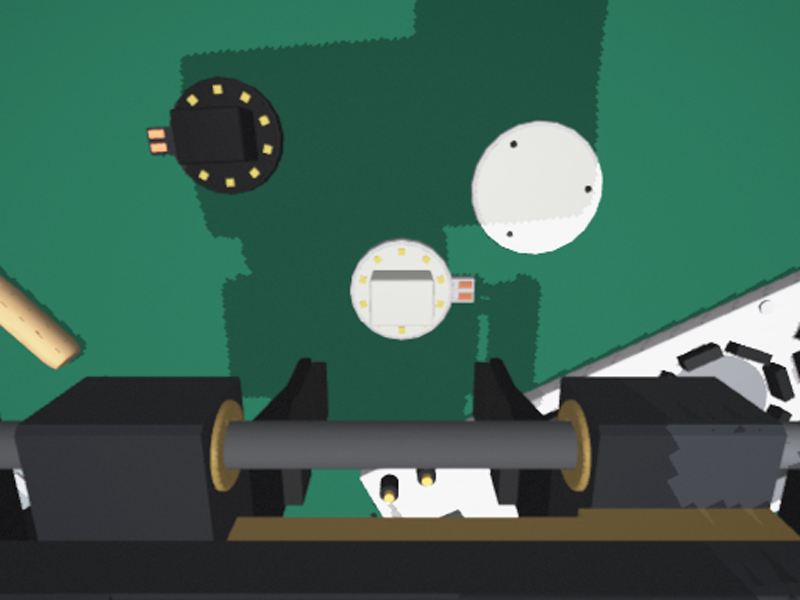

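Run:
```python
from h import *
np.set_printoptions(precision=4,suppress=True)
o,im=pickle.load(open("a.pkl","rb"))
for n,u,v,z in [("disc",401,289.5,.008),("house",402,303,.034),("lug end",474,290,.006)]:
    p=W(u,v,z,o); print(n,p,rel(p,o))
```

```text
disc [ 0.45   -0.1176  0.008 ] [ 0.05 -0.01  3.46]
house [ 0.4508 -0.1176  0.034 ] [0.03 0.01 2.81]
lug end [ 0.4735 -0.0823  0.006 ] [0.03 1.06 3.51]
```

Request:
jog_arm(motion=[0.04,0,0.7,0,0,0,-0.15,0,0,0.8,0,0,0,-0.15,0,0,0.8,0,0,0,-0.15,0,0,0.5,0,0,0,-0.15,0,0,0.29,0,0,0,-0.15,0,0,0,0,0,0,-0.15,0,0,0,0,0,0,1,0,0,0,0,0,0,1,0,0,0,0,0,0,1,0,0,0,0,0,0,1])

```text
time: 40.1
position: [0.4501, -0.1177, 0.0231]
tool_rot: [0.28, 0.96, -0.0, 0.001]
ft_force: [0.2, 1.7, 5.9]
grip_width: 0.0339
grip_force: 25.0
```

Request:
jog_arm(motion=[0,0,-0.3,0,0,0,1,0,0,-0.6,0,0,0,1,0,0,-0.8,0,0,0,1,0,0,-0.8,0,0,0,1,0,0,-0.5,0,0,0.99,1,0,0,0,0,0,0.98,1,0,0,0,0,0,0.99,1,0,0,0,0,0,0.98,1,0,0,0,0,0,0.99,1,0,0,0,0,0,0.98,1,0,0,0,0,0,0.99,1,0,0,0,0,0,0.98,1])

```text
time: 41.6
position: [0.449, -0.1174, 0.1427]
tool_rot: [0.531, 0.847, -0.0, -0.0]
ft_force: [-0.4, -0.1, -2.0]
grip_width: 0.0336
grip_force: 25.0
```

Request:
jog_arm(motion=[0,0,0,0,0,0.99,1,0,0,0,0,0,0.98,1,0,0,0,0,0,0.99,1,0,0,0,0,0,0.98,1,0,0,0,0,0,0.99,1,0,0,0,0,0,0.98,1,0,0,0,0,0,0.99,1,0,0,0,0,0,0.98,1,0.84,0.89,0,0,0,0,1,0.84,0.89,0,0,0,0,1,0.84,0.89,0,0,0,0,1,0.84,0.89,0,0,0,0,1])

```text
time: 43.1
position: [0.6047, 0.0036, 0.1427]
tool_rot: [0.74, 0.672, -0.0, -0.0]
ft_force: [0.7, -0.9, -0.5]
grip_width: 0.0341
grip_force: 25.0
```

Request:
jog_arm(motion=[0,0,0,0,0,0,1,0,0,0,0,0,0,1])

```text
time: 43.35
position: [0.6028, 0.0027, 0.1421]
tool_rot: [0.74, 0.673, -0.001, -0.001]
ft_force: [-0.3, 0.4, -1.5]
grip_width: 0.0337
grip_force: 25.0
```

Run:
```python
from h import *
o,im=look('ha')
print(rel([.6058,.0025,.043],o))
```

```text
ha t 43.35 pos [0.6028 0.0027 0.1421] yaw 84.53 w 0.0337
[0.   0.08 2.48]
```

Request:
jog_arm(motion=[0,0.08,0.5,0,0,0.03,1,0,0,0.8,0,0,0,1,0,0,0.6,0,0,0,1,0,0,0.2,0,0,0,1,0,0,0,0,0,0,1,0,0,0,0,0,0,1])

```text
time: 44.15
position: [0.608, 0.0019, 0.0591]
tool_rot: [0.741, 0.671, 0.001, 0.001]
ft_force: [0.7, -0.5, -1.2]
grip_width: 0.0339
grip_force: 25.0
```

Run:
```python
from h import *
o,im=look('ha2'); print(rel([.6058,.0025,.043],o))
```

```text
ha2 t 44.15 pos [0.608  0.0019 0.0591] yaw 84.35 w 0.0339
[ 0.01 -0.06  0.4 ]
```

Request:
jog_arm(motion=[0.01,-0.06,0.05,0,0,0,1,0,0,0.1,0,0,0,1,0,0,0.1,0,0,0,1,0,0,0.1,0,0,0,1,0,0,0.05,0,0,0,1,0,0,0,0,0,0,1,0,0,0,0,0,0,1])

```text
time: 45.08
position: [0.6049, 0.003, 0.0431]
tool_rot: [0.741, 0.672, -0.0, -0.0]
ft_force: [-2.5, -0.2, 5.7]
grip_width: 0.0337
grip_force: 25.0
```

Request:
jog_arm(motion=[0,0,0,0,0,0,-0.1,0,0,0,0,0,0,-0.1,0,0,-0.3,0,0,0,-0.1,0,0,-0.8,0,0,0,0,0,0,-0.9,0,0,0,0.5,0,0,-0.9,0,0,0,1,0,0,-0.9,0,0,0,1,0,0,-0.9,0,0,0,1,0,0,-0.9,0,0,0,1,0,0,-0.9,0,0,0,1,0,0,0,0,0,0,1])

```text
time: 46.45
position: [0.6069, 0.0026, 0.3066]
tool_rot: [0.741, 0.672, 0.003, 0.003]
ft_force: [1.4, -0.1, -0.6]
grip_width: 0.0002
grip_force: 0.0
```

Run:
```python
from h import *
o,im=look('jig')
print(proj('wrist',[[.623,.1785,.028],[.6145,.0903,.028],[.6058,.0025,.028]],o))
```

```text
jig t 46.45 pos [0.6069 0.0026 0.3066] yaw 84.37 w 0.0002
[[253.25182247   8.48235926]
 [253.59108835  88.64290289]
 [253.70912621 159.32679296]]
```

Request:
jog_arm(motion=[0,0,0,0,0,1,1,0,0,0,0,0,1,1,0,0,0,0,0,1,1,0,0,0,0,0,1,1,0,0,0,0,0,1,1,0,0,0,0,0,1,1,0,0,0,0,0,1,1,0,0,0,0,0,1,1,0,0,0,0,0,1,1,0,0,0,0,0,1,1,0,0,0,0,0,1,1,0,0,0,0,0,1,1])

```text
time: 48.0
position: [0.6039, 0.0031, 0.3004]
tool_rot: [0.95, 0.311, -0.002, -0.001]
ft_force: [0.3, -0.1, -0.2]
grip_width: 0.0004
grip_force: 0.0
```

Request:
jog_arm(motion=[0,0,0,0,0,1,1,0,0,0,0,0,1,1,0,0,0,0,0,1,1,0,0,0,0,0,1,1,0,0,0,0,0,1,1,0,0,0,0,0,1,1,0,0,0,0,0,1,1,0,0,0,0,0,1,1,0,0,0,0,0,1,1,-0.3,0.9,0,0,0,0.8,1,-0.3,0.9,0,0,0,0.7,1,-0.3,0.9,0,0,0,0,1])

```text
time: 49.5
position: [0.5626, -0.1037, 0.3004]
tool_rot: [0.999, -0.049, -0.002, -0.001]
ft_force: [0.8, -0.2, -0.7]
grip_width: 0.0004
grip_force: 0.0
```

Request:
jog_arm(motion=[-0.3,0.9,0,0,0,0,1,-0.3,0.9,0,0,0,0,1,-0.3,0.9,0,0,0,0,1,-0.3,0.9,0,0,0,0,1,-0.3,0.9,0,0,0,0,1,0,0.6,0,0,0,0,1,0,0,0,0,0,0,1,0,0,0,0,0,0,1])

```text
time: 50.5
position: [0.4845, -0.2992, 0.3018]
tool_rot: [0.999, -0.049, -0.0, -0.001]
ft_force: [-0.7, 0.3, 0.4]
grip_width: -0.0001
grip_force: 0.0
```

Run:
```python
from h import *
o,im=look('reg')
_,j=pickle.load(open("jig.pkl","rb"))
cv2.imwrite("pics/mont.png",np.hstack([cv2.resize(im[0:250,200:512],(500,400),interpolation=cv2.INTER_CUBIC),cv2.resize(j[0:300,150:375],(300,400),interpolation=cv2.INTER_CUBIC)]))
```

```text
reg t 50.5 pos [ 0.4845 -0.2992  0.3018] yaw -5.6 w -0.0001
```

Run:
```python
from h import *
o,im=pickle.load(open("reg.pkl","rb"))
print(proj('wrist',[[.48,-.37,.085],[.43,-.27,.055],[.68,-.27,.055],[.415,-.427,.055],[.68,-.447,.055]],o))
```

```text
[[318.25432905 166.85393693]
 [236.82484544 208.37943248]
 [209.82268039 -15.11844892]
 [361.34906271 208.08523887]
 [378.39831662 -34.1469767 ]]
```

View pics/mont.png

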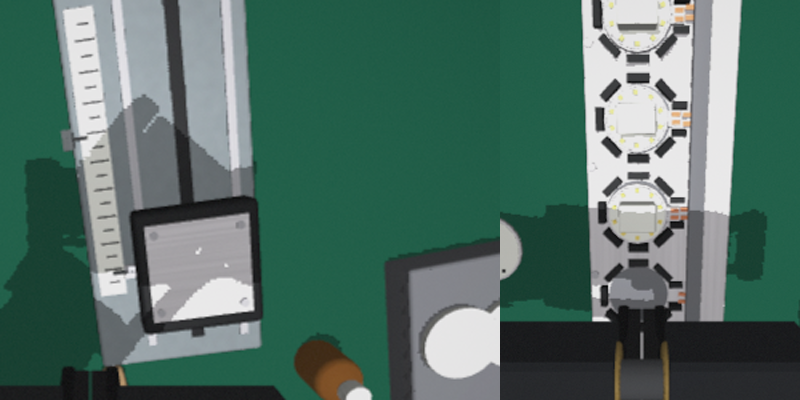

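Run:
```python
from h import *
np.set_printoptions(precision=4,suppress=True)
o,im=pickle.load(open("reg.pkl","rb"))
def M(u,v,z): return px('wrist',200+u/1.6026,v/1.6,z,o)
C=[M(*p,.085) for p in [(131,212),(256,197),(262,318),(143,333)]]; print(*C)
d=(C[0]-C[3]+C[1]-C[2]); yaw=np.degrees(np.arctan2(d[1],d[0])); e=d[:2]/np.linalg.norm(d[:2]); print("yaw",yaw,e)
print("yaw left edge of box", M(57,0,.055),M(104,362,.055))
print("back", (C[2]+C[3])/2)
for z in(.055,.06): print("ptr",M(115,272,z),"mark",M(82,139,z),"dx",(M(82,139,z)-M(115,272,z))[:2]@e)
crop=im[60:190,230:300]; cv2.imwrite("pics/x.png",crop)
g=cv2.cvtColor(im,cv2.COLOR_BGR2GRAY)
for r in range(82,92): print(r,g[r,240:264])
print()
for r in range(165,176): print(r,g[r,262:284])
```

```text
[ 0.5222 -0.3319  0.085 ] [ 0.524  -0.4171  0.085 ] [ 0.4372 -0.4206  0.085 ] [ 0.4342 -0.334   0.085 ]
yaw 1.8091870597682624 [0.9995 0.0316]
yaw left edge of box [ 0.6632 -0.2954  0.055 ] [ 0.4024 -0.3032  0.055 ]
back [ 0.4357 -0.3773  0.085 ]
ptr [ 0.4751 -0.3182  0.055 ] mark [ 0.5739 -0.303   0.055 ] dx 0.09921396124810226
ptr [ 0.4761 -0.3181  0.06  ] mark [ 0.5737 -0.3031  0.06  ] dx 0.09796559320278464
82 [113 112 113 113 116 131 157 168 168 216 230 231 232 229 220 216 195 161
 154 157 140 123 136 146]
83 [114 113 113 113  97  90 143 168 169 205 227 232 231 221 166 137 144 155
 177 186 185 202 225 228]
84 [113 113 112 114  93  88 143 167 167 190 216 221 222 219 208 223 231 232
 232 231 231 232 232 213]
85 [115 111 111 113  99  90 130 149 150 158 151 142 142 116 162 221 232 232
 232 231 231 231 228 207]
86 [113 105 108 114  97  80  76  73  69  69  69  68  78  96 167 222 232 232
 232 232 232 232 212 188]
87 [112 112 112 114 104  69  72  84  83  88 128 144 155 177 204 226 232 232
 232 231 228 225 207 189]
88 [111 110 110 114 106  79  94 124 128 134 213 232 232 232 232 232 232 2
[... 680 characters left out ...]
5 145 138 126 132
 207 226 222 226]
169 [185 185 183 156 133 150 172 194 179 146 114 101 103  88  64  67  86 104
 191 209 172 205]
170 [202 202 201 203 203 225 233 233 168  67  65  62  64  74  79  80  82 122
 185 206 184 200]
171 [233 232 232 232 233 233 232 233 186 129 124 137 144 155 161 144 153 213
 227 230 231 231]
172 [232 233 233 233 233 233 233 232 225 208 207 226 233 233 233 206 218 231
 231 231 230 229]
173 [229 232 233 232 233 233 233 232 233 233 233 233 233 233 233 206 214 226
 224 222 221 215]
174 [225 233 233 233 233 233 232 233 233 233 229 224 225 230 233 225 206 195
 186 171 165 165]
175 [226 233 233 232 233 233 227 220 218 217 199 163 177 222 233 233 202 166
 165 165 165 165]
```

Request:
jog_arm(motion=[0.85,-0.57,0,0,0,0,1,0.85,-0.57,0,0,0,0,1,0.85,-0.57,0,0,0,0,1,0.85,-0.57,0,0,0,0,1,0.85,-0.57,0,0,0,0,1,0.85,-0.57,0,0,0,0,1,0,0,0,0,0,0,1,0,0,0,0,0,0,1])

```text
time: 51.55
position: [0.7002, -0.1831, 0.3019]
tool_rot: [0.999, -0.048, -0.001, -0.0]
ft_force: [0.1, -0.4, -0.3]
grip_width: 0.0004
grip_force: 0.0
```

Run:
```python
from h import *
o,im=look('kn'); print(rel([.700,-.183,.133],o))
g=im.astype(int).max(2); u,v=proj('wrist',[.650,-.178,.133],o)[0]; print(u,v)
m=(g<45).astype('uint8'); m[235:]=0
n,l,s,c=cv2.connectedComponentsWithStats(m)
for i in range(1,n):
    if s[i,4]>120: print(s[i],c[i])
```

```text
kn t 51.55 pos [ 0.7002 -0.1831  0.3019] yaw -5.54 w 0.0004
[ 0.   -0.    4.22]
254.96264309950848 226.10866003572622
[ 390    0  122   84 7486] [454.51683142  36.28306172]
[   0   55   56   60 1587] [32.11972275 84.94328922]
[406 198   7  37 200] [409.2   218.875]
[239 212  35  23 520] [255.98846154 224.49615385]
```

Request:
jog_arm(motion=[0,0,0.8,0,0,0,1,0,0,0.8,0,0,0,1,0,0,0.8,0,0,0,1,0,0,0.8,0,0,0,1,0,0,0.7,0,0,0,1,0,0,0.32,0,0,0,1,0,0,0,0,0,0,1])

```text
time: 52.48
position: [0.6999, -0.1845, 0.1331]
tool_rot: [0.999, -0.05, -0.001, -0.0]
ft_force: [0.5, 0.5, 0.8]
grip_width: 0.0008
grip_force: 0.0
```

Request:
jog_arm(motion=[-0.27,0,0,0,0,0,1,-0.27,0,0,0,0,0,1,-0.27,0,0,0,0,0,1,-0.27,0,0,0,0,0,1,-0.27,0,0,0,0,0,1,-0.27,0,0,0,0,0,1,-0.27,0,0,0,0,0,1,-0.27,0,0,0,0,0,1,-0.27,0,0,0,0,0,1,-0.27,0,0,0,0,0,1,-0.27,0,0,0,0,0,1,0,0,0,0,0,0,1])

```text
time: 53.98
position: [0.5813, -0.1723, 0.1333]
tool_rot: [0.999, -0.049, -0.001, -0.0]
ft_force: [0.4, 0.4, -0.6]
grip_width: 0.0005
grip_force: 0.0
```

Run:
```python
from h import *
print(robot.get_obs()['position'])
a=robot.camera("side"); b=robot.camera("scene")
for nm,im in(("side",a),("scene",b)):
    g=im.astype(int).max(2)
    for X in ([.5545,-.169,.133],[.650,-.178,.133]):
        u,v=proj(nm,X)[0].round().astype(int); print(nm,u,v); print(g[v-4:v+5:2,u-5:u+6:2])
```

```text
[ 0.58132124 -0.17228072  0.13328916]
side 231 165
[[ 26 132 168 156 177 192]
 [ 17  94  81  65 138 213]
 [ 10  27  23  21  69 205]
 [ 21  30  11  23  24 127]
 [ 96  85  38  25  31  56]]
side 204 161
[[ 98  97  59  18  13  13]
 [ 75  70  83  86  58  40]
 [ 98 115 165 171 166 158]
 [149 159 166 169 171 178]
 [ 88  87  89  99 114 117]]
scene 205 184
[[37 38 35 37 66 64]
 [41 38 34 64 69 72]
 [36 41 67 71 67 68]
 [44 70 66 67 67 70]
 [55 68 67 68 69 69]]
scene 180 208
[[ 66  69  70  83  91  86]
 [ 68  74  74 100 103  91]
 [ 71  70 126  86  87  86]
 [ 72  78 102  88  86  72]
 [ 72  71  76  69  74  78]]
```

Request:
jog_arm(motion=[0.5,0,0,0,0,0,1,0,0,-0.9,0,0,0,1,0,0,-0.9,0,0,0,1,0,0,-0.9,0,0,-0.9,1,0,0,-0.9,0,0,-0.9,1,-0.82,0.82,-0.5,0,0,-0.05,1,-0.82,0.82,0,0,0,0,1,-0.82,0.82,0,0,0,0,1,-0.82,0.82,0,0,0,0,1,-0.82,0.82,0,0,0,0,1,-0.82,0.82,0,0,0,0,1,0,0,0,0,0,0,1])

```text
time: 55.58
position: [0.4102, -0.3799, 0.2977]
tool_rot: [1.0, 0.013, 0.0, 0.001]
ft_force: [0.6, 1.2, 0.0]
grip_width: 0.0005
grip_force: 0.0
```

Request:
jog_arm(motion=[0,0,0,0,0,0,1,0,0,0,0,0,0,1])

```text
time: 55.82
position: [0.4126, -0.3763, 0.2976]
tool_rot: [1.0, 0.016, 0.0, -0.0]
ft_force: [-0.8, 0.1, -0.1]
grip_width: 0.0009
grip_force: 0.0
```

Run:
```python
from h import *
np.set_printoptions(precision=4,suppress=True,linewidth=150)
o,im=look('r2'); print(rel([.4357-.0245,-.3783,.073],o))
g=im.astype(int).max(2)
print("proj knob closed",proj('wrist',[[.5545,-.169,.133],[.475,-.3182,.057],[.5739,-.303,.055]],o))
m=(g<45).astype('uint8'); m[235:]=0
n,l,s,c=cv2.connectedComponentsWithStats(m)
for i in range(1,n):
    if s[i,4]>100: print(s[i],c[i], px('wrist',*c[i],.133,o))
```

```text
r2 t 55.83 pos [ 0.4126 -0.3763  0.2976] yaw 1.86 w 0.0009
[-0.04  0.05  5.61]
proj knob closed [[ 17.925   10.7512]
 [206.3954 109.768 ]
 [191.5205  13.695 ]]
[  0   0  39  30 926] [18.8391 14.0324] [ 0.552  -0.1694  0.133 ]
[ 218   69   82   92 1185] [264.6667 131.1333] [ 0.46   -0.3837  0.133 ]
[  71  191   55   41 1358] [ 95.2806 211.7401] [ 0.3744 -0.2162  0.133 ]
```

Request:
jog_arm(motion=[-0.04,0.05,0.8,0,0,0,1,0,0,0.8,0,0,0,1,0,0,0.8,0,0,0,1,0,0,0.8,0,0,0,1,0,0,0.8,0,0,0,1,0,0,0.8,0,0,0,1,0,0,0.6,0,0,0,1,0,0,0.21,0,0,0,1,0,0,0,0,0,0,1])

```text
time: 57.0
position: [0.4106, -0.3788, 0.073]
tool_rot: [1.0, 0.016, -0.0, -0.0]
ft_force: [0.4, -0.1, 0.0]
grip_width: 0.0003
grip_force: 0.0
```

Request:
jog_arm(motion=[0.16,0,0,0,0,0,1,0.16,0,0,0,0,0,1,0.16,0,0,0,0,0,1,0.16,0,0,0,0,0,1,0.16,0,0,0,0,0,1,0.16,0,0,0,0,0,1,0.16,0,0,0,0,0,1,0.16,0,0,0,0,0,1,0.16,0,0,0,0,0,1,0.16,0,0,0,0,0,1,0.16,0,0,0,0,0,1,0,0,0,0,0,0,1])

```text
time: 58.5
position: [0.4794, -0.3774, 0.0743]
tool_rot: [1.0, 0.016, -0.001, 0.0]
ft_force: [-5.5, -0.3, 3.7]
grip_width: 0.0003
grip_force: 2.8
```

Run:
```python
from h import *
np.set_printoptions(precision=4,suppress=True,linewidth=200)
o,im=look('p1'); print(o['ft_force'])
f=o['position'][0]+.0095
print("expected ptr", f+.045, proj('wrist',[[f+.045,-.316,.058],[.5739,-.303,.055]],o))
g=cv2.cvtColor(im,cv2.COLOR_BGR2GRAY)
u,v=proj('wrist',[f+.045,-.316,.058],o)[0].round().astype(int)
print(g[max(0,v-24):v+24:2,u-40:u+30:3])
```

```text
p1 t 58.5 pos [ 0.4794 -0.3774  0.0743] yaw 1.85 w 0.0003
[-5.4952 -0.2658  3.6666]
expected ptr 0.5339382933259951 [[135.5835 139.9427]
 [104.3765  53.6939]]
[[ 73  91 151 159 162 231 231 231 231 231 231 231 231 231 231 232 232 231  35  46  55  55  41 213]
 [ 73  74 150 160 137 231 231 231 231 231 231 231 231 231 231 232 231 232  36  47  53  55  54 211]
 [ 73  73 147 159 159 231 231 231 231 231 231 231 231 231 231 232 231 232  34  46  54  54  42 204]
 [ 72  73 144 160 158 231 231 231 231 232 231 231 231 231 232 232 232 232  41  44  56  55  46 200]
 [ 74  74 141 158 158 231 231 231 231 231 231 232 232 232 232 231 231 232  58  34  54  54  55 193]
 [ 73  73 138 157 157 231 231 232 231 231 231 231 231 231 232 231 231 232  92  42  56  53  54 155]
 [ 74  74 131 158 158 227 231 231 231 231 232 232 232 231 232 232 232 232 100  40  54  55  56 126]
 [ 74  74 125 158 158 223 231 231 190  95  96  98  97  97  98  97  99  56 137  39  54  55  54 118]
 [ 73  76 122 158 159 219 231 231 208 157 157 158 158 183 182 183 183 173 152  39  52  54  56  88]
 [ 74  75 116 158 159 215 231 232 231 232 231 232 
[... 735 characters left out ...]
3  53]
 [ 74  73  74 131 158 157 231 232 232 232 232 107  58  57  59  58 193 232 231  35  45  54  53  55]
 [ 49  74  75 127 157 158 227 232 232 232 231 212 211 211 212 212 226 232 230  36  43  53  54  52]
 [ 50  74  74 122 158 159 223 232 232 232 232 231 232 232 232 232 232 232 232  39  43  54  52  54]
 [ 46  69  74 114 157 103 160 179 179 213 225 224 225 224 225 225 230 232 233  57  43  54  54  54]
 [ 51  50  74  99 156 127 156 179 179 180 180 179 180 180 180 181 220 232 232  90  41  53  54  54]
 [ 51  49  49  78  99 102 139 179 179 180 179 180 179 180 181 181 214 224 225 102  40  53  54  53]
 [ 50  51  50  70  96 102 128 179 180 180 179 180 180 181 181 182 182 181 182 137  42  52  53  53]]
```

Run:
```python
from h import *
np.set_printoptions(precision=4,suppress=True,linewidth=220)
o,im=pickle.load(open("p1.pkl","rb"))
g=cv2.cvtColor(im,cv2.COLOR_BGR2GRAY)
print(g[34:76:2,76:126:2])
print("needle");print(g[134:152,124:148:2])
```

```text
[[ 94  68  35  67  71  71  88 138 154 156 156 194 227 227 227 227 227 227 227 228 227 227 228 228 228]
 [ 96  78  35  61  68  72  72 136 151 155 155 183 227 227 227 228 227 228 227 227 227 228 228 228 228]
 [ 97  81  35  36  35  41  63 127 150 156 155 167 228 227 228 228 227 228 228 228 228 228 228 228 228]
 [ 96  96  38  36  36  36  35  79 132 156 156 158 227 228 227 227 228 228 228 228 228 228 228 228 228]
 [ 96  96  45  35  35  36  35  76 131 157 157 157 223 228 228 227 228 228 228 228 228 228 228 228 228]
 [ 97  96  51  37  36  35  37  73 130 156 157 157 219 228 228 228 228 161  53  55  55  54  55  55  56]
 [ 96  97  62  35  37  37  37  61 124 149 150 152 208 222 222 226 228 203 137 147 153 153 153 152 153]
 [ 96  97  69  34  29  50  49  51  52  52  52  52  51  52  51  39 137 228 228 228 228 228 228 229 229]
 [ 96  97  79  34  31  50  49  51  52  53  51  51  53  53  51  45  21 174 178 228 229 228 228 229 228]
 [ 95  97  82  37  31  44  49  48  50  50  49  51  50  51  50  43  20 161 177 229 228 228 229 229 229]
 [ 95  97  97  36  32  30  29  28  58 106 109 110 117 166 166 166 166 
[... 1289 characters left out ...]
232 232 232 180 181 181 182 181 189]
 [232 232 231 228 220 220 167 167 167 167 167 168]
 [232 232 229 194 132 131 105 105 106 105 106 106]
 [232 232 223  89  90  90  90  91  91  91  92  93]
 [232 231 232 101 101 102 102 102 102 104 105 104]
 [231 232 232 106 102 101 103 102 103 102 104 105]
 [231 232 231 117 101 101 102 102 103 103 104 103]
 [232 232 231 139 126 124 125 125 125 126 136 141]
 [232 232 232 205 195 195 194 196 196 196 212 217]
 [232 232 232 232 232 232 232 232 232 232 232 232]
 [232 232 232 232 232 231 232 232 232 232 232 232]
 [232 232 226 216 216 216 216 216 217 217 227 232]
 [231 232 195  58  58  59  59  59  59  60 193 232]
 [232 232 201 118 118 118 118 118 119 119 179 232]]
```

Run:
```python
from h import *
o,im=pickle.load(open("p1.pkl","rb"))
e=np.array([np.cos(.0316),np.sin(.0316)])
for zn,zm in[(.055,.055),(.058,.055),(.06,.057),(.062,.056)]:
    n=px('wrist',137,142.7,zn,o);m=px('wrist',100,50.3,zm,o); print(zn,zm,n,m,"gap mm",1e3*(m-n)[:2]@e)
```

```text
0.055 0.055 [ 0.53215829 -0.31555536  0.055     ] [ 0.5753278  -0.30107313  0.055     ] gap mm 43.60552345143565
0.058 0.055 [ 0.53258132 -0.31661327  0.058     ] [ 0.5753278  -0.30107313  0.055     ] gap mm 43.21613518903941
0.06 0.057 [ 0.53286333 -0.31731855  0.06      ] [ 0.57510125 -0.30194902  0.057     ] gap mm 42.7024233605127
0.062 0.056 [ 0.53314535 -0.31802382  0.062     ] [ 0.57521453 -0.30151107  0.056     ] gap mm 42.56989101237969
```

Request:
jog_arm(motion=[0.1,0,0,0,0,0,1,0.1,0,0,0,0,0,1,0.1,0,0,0,0,0,1,0.1,0,0,0,0,0,1,0.1,0,0,0,0,0,1,0.1,0,0,0,0,0,1,0.1,0,0,0,0,0,1,0.1,0,0,0,0,0,1,0,0,0,0,0,0,1,0,0,0,0,0,0,1])

```text
time: 59.8
position: [0.511, -0.3762, 0.0743]
tool_rot: [1.0, 0.016, -0.002, 0.0]
ft_force: [-6.0, -1.3, 4.1]
grip_width: 0.0005
grip_force: 3.0
```

Run:
```python
from h import *
np.set_printoptions(precision=4,suppress=True,linewidth=220)
o,im=look('p2')
uv=proj('wrist',[[.5753,-.301,.055],[o['position'][0]+.0535,-.317,.058]],o);print(uv)
g=cv2.cvtColor(im,cv2.COLOR_BGR2GRAY)
u=int(uv[0,0]); v=int(uv[0,1])
print("mark rows from",v-14); print(g[v-14:v+14,u-8:u+20:3])
u=int(uv[1,0]); v=int(uv[1,1])
print("needle rows from",v-10,"cols from",u-12); print(g[v-10:v+20,u-12:u+10:3])
```

```text
p2 t 59.8 pos [ 0.511  -0.3762  0.0743] yaw 1.84 w 0.0005
[[108.5956 118.5798]
 [140.0859 142.1037]]
mark rows from 104
[[149 160 161 230 230 230 230 231 231 231]
 [148 160 161 231 231 230 231 231 230 231]
 [145 160 161 230 231 231 231 231 231 231]
 [144 160 160 231 230 230 230 231 231 231]
 [134 159 162 230 230 231 231 231 231 231]
 [ 93 160 162 230 231 231 231 231 231 231]
 [ 94 160 162 231 231 231 231 231 231 231]
 [ 93 160 161 230 231 230 231 231 231 231]
 [ 90 161 160 227 231 231 223 215 215 216]
 [ 85 160 160 226 231 231 176  57  57  58]
 [ 82 160 161 223 231 231 188  94  95  95]
 [ 82 159 160 223 231 231 219 181 181 180]
 [ 80 154 160 222 231 231 231 231 231 231]
 [ 71 125 141 198 215 215 222 228 231 231]
 [ 42  41  44  44  50  30 166 218 231 232]
 [ 54  54  54  55  57  34 163 219 231 231]
 [ 55  55  55  55  54  40 155 219 231 231]
 [ 54  55  54  55  55  41 172 222 231 231]
 [ 52  62  63  63  94  85 214 231 231 231]
 [ 48 103 108 114 181 177 223 231 231 231]
 [ 43 147 159 172 231 231 231 231 232 232]
 [ 38 133 159 169 231 231 231 232 231 232]
 [ 36 133 160 159 231 231 231 231 
[... 610 characters left out ...]
 [231 100 100 102 103 102 105 105]
 [231 102 101 103 102 104 105 104]
 [232 102 101 102 102 102 104 112]
 [232 125 125 125 126 127 127 141]
 [231 195 195 195 195 196 196 193]
 [232 232 232 232 232 232 232 230]
 [232 232 232 232 232 232 232 230]
 [231 231 231 232 232 232 232 230]
 [232 232 232 232 232 232 232 230]
 [232 232 232 232 232 232 232 230]
 [216 216 216 216 217 216 217 228]
 [ 58  59  58  59  58  60  61 200]
 [ 95 118 117 118 118 119 119 119]
 [182 212 212 212 212 212 212 212]
 [224 224 224 224 225 225 225 232]
 [179 180 180 179 181 181 181 232]
 [179 179 180 180 180 180 181 232]
 [180 180 180 179 180 182 180 232]
 [179 179 179 179 180 181 180 225]
 [179 180 180 179 181 180 181 181]]
```

```bash
cat >> h.py <<'E'
def gap(o,n,m):
    e=np.array([np.cos(.0316),np.sin(.0316)])
    for zn,zm in[(.055,.055),(.058,.055),(.062,.056)]:
        print(zn,zm,"gap mm",round(1e3*float((px('wrist',*m,zm,o)-px('wrist',*n,zn,o))[:2]@e),2))
E
python3 -c "
from h import *
o,im=pickle.load(open('p2.pkl','rb')); gap(o,(140,142.6),(107,120.2))"
```

```text
0.055 0.055 gap mm 11.19
0.058 0.055 gap mm 10.8
0.062 0.056 gap mm 10.34
```

Request:
jog_arm(motion=[0.05,0,0,0,0,0,1,0.05,0,0,0,0,0,1,0.05,0,0,0,0,0,1,0.05,0,0,0,0,0,1,0,0,0,0,0,0,1,0,0,0,0,0,0,1])

```text
time: 60.6
position: [0.5187, -0.376, 0.0743]
tool_rot: [1.0, 0.016, -0.002, -0.0]
ft_force: [-6.8, -1.1, 5.0]
grip_width: 0.0002
grip_force: 3.3
```

Run:
```python
from h import *
np.set_printoptions(precision=4,suppress=True,linewidth=220)
o,im=look('p3')
g=cv2.cvtColor(im,cv2.COLOR_BGR2GRAY)
print("mark rows from 126"); print(g[126:150,100:127:3])
print("needle rows from 134"); print(g[134:150,124:150:3])
```

```text
p3 t 60.6 pos [ 0.5187 -0.376   0.0743] yaw 1.84 w 0.0002
mark rows from 126
[[ 37 134 161 163 231 231 231 231 231]
 [ 38 133 160 163 231 231 232 227 225]
 [ 38 133 161 162 231 231 231 189 169]
 [ 37 125 160 162 231 232 231  63  58]
 [ 38  95 161 162 231 231 231 126 117]
 [ 37  95 161 161 231 231 232 210 212]
 [ 37  93 148 148 223 231 232 231 232]
 [ 37  82  92  93 160 215 215 224 231]
 [ 41  43  42  43  43  43  17 181 232]
 [ 54  54  55  56  54  56  19 179 231]
 [ 52  52  55  56  56  56  21 181 231]
 [ 54  54  53  56  56  56  19 199 231]
 [ 52  55  62  63  68  71  96 232 232]
 [ 46  63 108 108 144 157 194 231 232]
 [ 35  75 158 159 220 231 232 232 231]
 [ 37  72 157 159 219 232 231 231 231]
 [ 36  64 157 159 216 231 232 232 231]
 [ 36  62 155 160 214 232 231 232 232]
 [ 36  56 154 159 199 231 232 231 232]
 [ 37  52 153 159 189 231 232 231 232]
 [ 35  47 151 161 189 232 231 232 232]
 [ 42  59 146 160 186 231 232 232 232]
 [ 59  74 139 162 172 231 232 232 232]
 [ 73  74 150 162 163 232 232 232 232]]
needle rows from 134
[[232 231 232 231 232 232 232 232 224]
 [231 232 231 232 232 232 232 232 224]
 [231 232 231 232 231 232 232 232 225]
 [231 231 231 232 224 224 225 224 227]
 [232 232 231 232 181 182 181 182 228]
 [232 232 228 226 166 166 167 168 228]
 [231 231 193 176 104 105 105 106 229]
 [231 231  80  89  91  91  91  92 226]
 [231 232 101 102 103 101 104 104 220]
 [232 232 105 102 103 102 102 105 218]
 [232 232 117 101 102 101 102 103 215]
 [232 232 140 125 125 126 127 126 216]
 [232 232 204 195 195 196 196 196 225]
 [232 232 226 221 221 221 221 232 231]
 [232 232 177 129 128 128 129 232 230]
 [232 232  57  58  59  58  60 232 231]]
```

Request:
jog_arm(motion=[0.03,0,0,0,0,0,1,0.025,0,0,0,0,0,1,0,0,0,0,0,0,1,0,0,0,0,0,0,1])

```text
time: 61.15
position: [0.5208, -0.3759, 0.0743]
tool_rot: [1.0, 0.016, -0.002, -0.0]
ft_force: [-6.9, -0.6, 4.5]
grip_width: 0.0003
grip_force: 3.4
```

Run:
```python
from h import *
np.set_printoptions(precision=4,suppress=True,linewidth=220)
p,_=pickle.load(open('p3.pkl','rb')); gap(p,(138,142.6),(107,136.3))
o,im=look('p4')
g=cv2.cvtColor(im,cv2.COLOR_BGR2GRAY)
print("rows from 132"); print(g[132:152,100:150:3])
```

```text
0.055 0.055 gap mm 3.19
0.058 0.055 gap mm 2.8
0.062 0.056 gap mm 2.39
p4 t 61.15 pos [ 0.5208 -0.3759  0.0743] yaw 1.84 w 0.0003
rows from 132
[[ 39  94 162 162 231 231 231 218 216 216 216 215 216 216 216 216 222]
 [ 39  93 161 163 231 231 231 107  57  58  60  59  60  60  59  63 178]
 [ 37  91 161 162 231 232 231 136  94  94  96  95  95  96  96  97 225]
 [ 39  87 161 161 230 231 231 208 182 181 182 181 182 182 183 183 224]
 [ 37  84 149 150 225 232 232 232 231 232 232 231 232 232 232 232 224]
 [ 36  75  93  94 197 216 214 224 232 232 231 232 224 224 225 225 226]
 [ 40  48  51  51  51  40  20 180 231 232 232 232 181 181 181 182 228]
 [ 54  54  55  55  56  57  26 180 232 232 228 225 167 167 167 168 228]
 [ 52  52  54  54  56  56  26 180 232 232 193 175 104 104 106 106 228]
 [ 54  54  54  54  56  56  29 199 231 232  79  89  91  91  91  92 224]
 [ 53  53  53  55  57  55  68 232 231 232 101 101 102 101 103 104 219]
 [ 51  53  94  96 118 141 164 232 231 232 105 101 101 101 101 104 214]
 [ 37  53 154 159 198 231 232 232 231 232 117 101 103 101 102 104 195]
 [ 38  53 153 159 188 232 232 232 232 232 139 126 125 125 125 127 197]
 [ 37  45 152 159 189 231 231 232 232 232 205 195 196 195 196 196 225]
 [ 36  44 147 158 185 231 232 232 232 232 232 232 232 232 232 232 231]
 [ 34  38 134 159 171 232 232 231 232 232 232 232 232 232 232 232 231]
 [ 38  37 133 161 161 232 231 231 232 232 232 232 232 232 232 232 231]
 [ 37  41 132 159 162 232 231 231 232 232 232 232 232 232 232 232 231]
 [ 40  57 135 161 162 232 231 232 231 232 226 226 226 226 227 232 231]]
```

Request:
jog_arm(motion=[-0.1,0,0,0,0,0,1,-0.4,0,0,0,0,0,1,0,0,-0.8,0,0,0,1,0,0,-0.8,0,0,0,1,0,0,-0.8,0,0,0,1,0,0,-0.8,0,0,0,1,0,0,-0.8,0,0,0,1,0,0,0,0,0,0,1,0,0,0,0,0,0,1])

```text
time: 62.32
position: [0.5018, -0.3758, 0.2322]
tool_rot: [1.0, 0.015, -0.001, -0.001]
ft_force: [-0.6, -0.1, -0.4]
grip_width: 0.0005
grip_force: 0.0
```

Run:
```python
from h import *
o,im=look('end')
g=im.astype(int).max(2); m=(g<45).astype('uint8'); m[235:]=0
n,l,s,c=cv2.connectedComponentsWithStats(m)
for i in range(1,n):
    if s[i,4]>80: print(s[i],c[i], px('wrist',*c[i],.133,o)[:2])
a=robot.camera('scene')
# module housings: compare bright tops at expected spots (nests, tray)
for X in ([.623,.1785,.054],[.6145,.0903,.054],[.6058,.0025,.054],[.597,-.0855,.02],[.5862,.4078,.038],[.422,.391,.038]):
    u,v=proj('scene',X)[0].round().astype(int); print(X,u,v,a[v-3:v+4:3,u-3:u+4:3].mean(2).round().tolist())
r=robot.hand_in(); print(r)
```

```text
end t 62.33 pos [ 0.5018 -0.3758  0.2322] yaw 1.76 w 0.0005
[ 10   0  18  38 529] [18.35349716 16.16635161] [ 0.62700764 -0.21088357]
[ 205   46  102  148 2057] [265.10257657 129.72970345] [ 0.55610345 -0.38151427]
[ 9 66  6 19 85] [11.8        74.67058824] [ 0.58919722 -0.19978513]
[239 203  35  32 351] [255.77777778 224.17948718] [ 0.48074234 -0.37685106]
[0.623, 0.1785, 0.054] 299 284 [[230.0, 230.0, 229.0], [229.0, 230.0, 231.0], [231.0, 230.0, 216.0]]
[0.6145, 0.0903, 0.054] 272 263 [[227.0, 230.0, 229.0], [231.0, 230.0, 229.0], [232.0, 229.0, 231.0]]
[0.6058, 0.0025, 0.054] 247 243 [[230.0, 230.0, 230.0], [229.0, 229.0, 230.0], [230.0, 230.0, 147.0]]
[0.597, -0.0855, 0.02] 224 229 [[145.0, 144.0, 143.0], [142.0, 144.0, 145.0], [143.0, 142.0, 143.0]]
[0.5862, 0.4078, 0.038] 385 325 [[223.0, 230.0, 231.0], [231.0, 232.0, 231.0], [231.0, 231.0, 230.0]]
[0.422, 0.391, 0.038] 406 269 [[229.0, 229.0, 228.0], [229.0, 230.0, 229.0], [229.0, 230.0, 230.0]]
the job is handed in; nothing more can be done
None
```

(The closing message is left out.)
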